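Size a dowel in the hole gauge

ROBOT

A 6-joint arm with a two-finger parallel gripper is mounted at the origin on the work surface. World frame = base frame: x ahead of the robot, y to its left, z up, the work surface at z = 0. Lengths are in m, angles in rad, forces in N, time in s.
With the tool pointing down it reaches from about 0.3 to 0.85 m from the base axis. Payload 5.4 kg.
Tool frame: the origin (TCP) lies midway between the tips of the shut fingers; the grasp point (between the pads) lies manip.hold_point_z behind it (manip.hold_point_z is the distance from the TCP to the grasp point, in m); z points along the fingers, y is the direction in which the jaws open and shut (so a half turn about z gives the same grasp; the last joint's range is limited). The gripper opens to 85 mm and grips with 20 to 120 N. Pads are 22 mm wide; open, the fingers measure 114 mm over their backs; the gripper's body (76 mm by 85 mm) begins 54 mm behind the grasp point. The pads swing forward as they close: fully open they stand 13 mm farther back than shut.
Start: joints at [-1.521, 0.158, 1.597, -0, 1.386, -0.21], TCP at [0.148, -0.556, 0.204] pointing down, gripper open.
Joint ranges: [-2.91, 2.91], [-0.94, 2.29], [0.18, 2.7], [-1.29, 4.43], [0.17, 2.64], [-3, 3]. Speed limits (rad/s): [2.57, 2.57, 3.14, 3.14, 3.14, 3.14].

INTERFACE

Orientations are given as a 3x3 rotation matrix whose columns are the frame's x, y, z axes.
In Python, from station import manip gives the robot as it stands.
- The arm moves only by the shell command python3 -m handwheel 'ROWS' [OPENING] [FORCE]. ROWS is JSON, one flat list of numbers, 4 for each row, row after row: the shift along the tool's x, y, z in units of 50 mm (1.0 is 50 mm), then the turn about the tool's z in units of 8 degrees (1.0 is 8 degrees). A call has 1 to 5 rows; each row is the pose to reach, as a shift and turn from the pose measured when the call began, along the tool's axes at that moment; what a row does not reach only later rows make up. A row lasts 1/10 s, in which the tool goes at most 50 mm and 8.59 degrees, less where a joint would pass 70% of its speed; a pose out of reach is approached as far as the arm can. A call with a gripper value outside its range is refused whole. OPENING is the closure, from 0 (fully open) to 1 (shut), set as the call begins (- or left out, the last holds). The fingers move at their own pace and stop on an object; FORCE is the grip in N (left out, the last holds). Time passes only in rows, so rows that repeat a pose let the fingers close. It gives the time, the measured TCP pose, the force and the opening at its end, in the units of the state.
- manip.state(): the state, without advancing time (a new reading comes with each control period).
- manip.get_image(name): name is "side" or "top"; returns the picture (384x512x3 uint8, blue, green, red); there is no depth.
- manip.camera_params(name): a dict with "fovy" (degrees; the focal length in pixels is half the picture's height over the tangent of half this angle, whatever the lens; pixels are square), "cx", "cy" (the principal point, pixels), "R" (3x3) and "t" (3): a world point X has camera coordinates R X + t. Camera axes: x right, y down, z forward; pixel columns grow to the right and rows downward; lengths in m; the calibration is good to about 2 mm. A picture is of the moment at which its call begins. camera_params takes no time and is no camera call.
- manip.sign_off(): hands the job in, once; it reports no verdict.
The state is a dict: "clock": time; "q": joint angles; "joint_velocities": joint speeds; "joint_torque": joint torques, N m; "ee_pos": TCP position; "tcp_rot": TCP orientation; "contact_force": force on the tool from outside, world axes, zero at the start; "wrist_torque": the same for the moment, N m; "grip_width": finger opening in m.
Only numpy, scipy, OpenCV 4.12 (cv2) and the standard library are available. Lean on these libraries where they do the work, as an engineer would, in place of code of your own. Each camera call takes 0.05 s, during which the arm holds its last target.

TASK

Size the dowel that stands by itself on the bench, outside the pen: step down the holes of the gauge, by feel, to the smallest one that it passes cleanly, making sure that the next smaller hole refuses it under a firm steady push of 10 to 20 N, foot well centred. Then lower it through its hole without dropping it and leave it standing there, foot on the wooden base. Never force it against the gauge (30 N is too much), and leave the other two dowels, the mallet and the glue alone.

Things in the scene. Friction and masses are not known exactly. Their poses are not given: they have to be found in the camera images.
- dowel_a: beech dowel, a plain round rod 130 mm long, somewhere between 15 and 22 mm thick (its size is not marked and not known beforehand: the gauge tells it; the three dowels differ), both ends sawn off flat and square, no chamfer; 15 to 40 g. It stands upright on its foot: either alone on the open bench (then it is the one to gauge) or with the other one inside the pen. Origin: centre of the foot, z axis up along the rod
- dowel_b: beech dowel, a plain round rod 130 mm long, somewhere between 15 and 22 mm thick (its size is not marked and not known beforehand: the gauge tells it; the three dowels differ), both ends sawn off flat and square, no chamfer; 15 to 40 g. It stands upright on its foot: either alone on the open bench (then it is the one to gauge) or with the other one inside the pen. Origin: centre of the foot, z axis up along the rod
- dowel_c: beech dowel, a plain round rod 130 mm long, somewhere between 15 and 22 mm thick (its size is not marked and not known beforehand: the gauge tells it; the three dowels differ), both ends sawn off flat and square, no chamfer; 15 to 40 g. It stands upright on its foot: either alone on the open bench (then it is the one to gauge) or with the other one inside the pen. Origin: centre of the foot, z axis up along the rod
- gauge: dowel gauge, fixed to the bench: a flat steel plate 62 x 210 mm, 10 mm thick, held level on two wooden end cheeks over a hardwood base 84 x 214 mm. Heights above the origin: top of the base 14 mm, underside of the plate 50 mm, top of the plate 60 mm. Open along both long sides. Origin: centre of the underside on the bench, z up, y along the row of holes, the smallest hole at the +y end. The gauge may stand turned any way round
- gauge_hole0 (a point): smallest through hole of the gauge, 13 mm wide, smaller than any of the dowels; point: centre of the hole at the top of the plate. Each dowel is 0.6 mm thinner than the hole of its size and 2.4 mm thicker than the next smaller hole
- gauge_hole1 (a point): second hole, 16 mm wide, 41 mm along the row from the first; point as for the first. A refused dowel stays with its foot on the top of the plate; in a hole larger than its own it has 3.6 mm or more of play from wall to wall
- gauge_hole2 (a point): third hole, 19 mm wide, 43 mm farther along; point as for the first. Holes and dowels have no lead-in: set down more than about 0.5 mm off centre, a dowel catches on the rim of its own hole and feels as if refused, so search about under light pressure until it drops in before judging
- gauge_hole3 (a point): largest hole, 22 mm wide, takes every one of the dowels, 45 mm farther along; point as for the first
- pen: pen of four wooden battens 18 mm high, fixed to the bench, 150 x 108 mm outside, 122 x 80 mm inside, no floor, with two of the dowels standing in it. Origin: its centre on the bench, x along the long side
- mallet: joiner's wooden mallet lying on the bench, head 58 x 115 x 70 mm; origin under the middle of the head. Leave alone
- glue: white glue bottle, 56 mm wide, 150 mm high; origin under its middle. Leave alone
Things that resemble listed ones, but are neither listed nor needed, are in the scene too. Of the things shaped like the pen, the wooden one is meant.

How it is judged:
On the way, in this order (a step that is already met when the one before it is completed fails the run):
1. the dowel is pressed with its foot centred on the hole one smaller than its own (foot centre within 2.5 mm of the middle of that hole's mouth, with more than 9 N), and that hole refuses it (((distance between dowel_a and gauge_hole1 below 0.0025 m and contact force between dowel_a and gauge above 9 N) or (distance between dowel_b and gauge_hole2 below 0.0025 m and contact force between dowel_b and gauge above 9 N) or (distance between dowel_c and gauge_hole0 below 0.0025 m and contact force between dowel_c and gauge above 9 N))), for 0.25 s.
2. the dowel has passed through the smallest hole that takes it: its foot is below the plate (((horizontal distance between dowel_a and gauge_hole2 below 0.008 m and z of dowel_a in the frame of gauge between 0 and 0.045 m) or (horizontal distance between dowel_b and gauge_hole3 below 0.008 m and z of dowel_b in the frame of gauge between 0 and 0.045 m) or (horizontal distance between dowel_c and gauge_hole1 below 0.008 m and z of dowel_c in the frame of gauge between 0 and 0.045 m))), for 0.1 s.
At the end, for the whole second after the job is handed in: The dowel that stood alone stands, released and at rest, in the smallest hole of the gauge that it passes: foot on the base (within 4 mm) and within 8 mm of below the middle of the hole, leaning less than 0.15 rad. The other two dowels still stand upright in the pen ((((horizontal distance between dowel_a and gauge_hole2 below 0.008 m and z of dowel_a in the frame of gauge below 0.018 m and angle between dowel_a's own z axis and vertical below 0.15 rad) and linear speed of dowel_a below 0.02 m/s and (x of dowel_b in the frame of pen between -0.061 and 0.061 m and y of dowel_b in the frame of pen between -0.04 and 0.04 m and angle between dowel_b's own z axis and vertical below 0.1 rad and height (world z) of dowel_b below 0.01 m) and (x of dowel_c in the frame of pen between -0.061 and 0.061 m and y of dowel_c in the frame of pen between -0.04 and 0.04 m and angle between dowel_c's own z axis and vertical below 0.1 rad and height (world z) of dowel_c below 0.01 m)) or ((horizontal distance between dowel_b and gauge_hole3 below 0.008 m and z of dowel_b in the frame of gauge below 0.018 m and angle between dowel_b's own z axis and vertical below 0.15 rad) and linear speed of dowel_b below 0.02 m/s and (x of dowel_a in the frame of pen between -0.061 and 0.061 m and y of dowel_a in the frame of pen between -0.04 and 0.04 m and angle between dowel_a's own z axis and vertical below 0.1 rad and height (world z) of dowel_a below 0.01 m) and (x of dowel_c in the frame of pen between -0.061 and 0.061 m and y of dowel_c in the frame of pen between -0.04 and 0.04 m and angle between dowel_c's own z axis and vertical below 0.1 rad and height (world z) of dowel_c below 0.01 m)) or ((horizontal distance between dowel_c and gauge_hole1 below 0.008 m and z of dowel_c in the frame of gauge below 0.018 m and angle between dowel_c's own z axis and vertical below 0.15 rad) and linear speed of dowel_c below 0.02 m/s and (x of dowel_a in the frame of pen between -0.061 and 0.061 m and y of dowel_a in the frame of pen between -0.04 and 0.04 m and angle between dowel_a's own z axis and vertical below 0.1 rad and height (world z) of dowel_a below 0.01 m) and (x of dowel_b in the frame of pen between -0.061 and 0.061 m and y of dowel_b in the frame of pen between -0.04 and 0.04 m and angle between dowel_b's own z axis and vertical below 0.1 rad and height (world z) of dowel_b below 0.01 m)))); the robot touches nothing.
It fails at once if a dowel is pushed against the gauge with more than 30 N (contact force between any of dowel_a, dowel_b, dowel_c and gauge above 30 N).
It fails at once if a dowel is dropped through the gauge (faster than 0.3 m/s with its foot below the top of the plate) ((horizontal distance between dowel_a and gauge below 0.11 m and z of dowel_a in the frame of gauge below 0.055 m and linear speed of dowel_a above 0.3 m/s) or (horizontal distance between dowel_b and gauge below 0.11 m and z of dowel_b in the frame of gauge below 0.055 m and linear speed of dowel_b above 0.3 m/s) or (horizontal distance between dowel_c and gauge below 0.11 m and z of dowel_c in the frame of gauge below 0.055 m and linear speed of dowel_c above 0.3 m/s)).
It fails at once if more than one dowel is moved (over 30 mm) (distance of each of dowel_a, dowel_b from where it was at the start of the episode above 0.03 m or distance of each of dowel_a, dowel_c from where it was at the start of the episode above 0.03 m or distance of each of dowel_b, dowel_c from where it was at the start of the episode above 0.03 m).
It fails at once if the mallet or the glue bottle is moved (over 30 mm) (distance of any of mallet, glue from where it was at the start of the episode above 0.03 m).
It also fails if it takes over 72 s, if anything falls off the work surface, if the arm or the gripper's body presses on something with over 40 N, if the wrist force passes 120 N, or if a joint passes its speed limit or range.

## Working session

There is one attempt and no reset: what is moved stays moved. The work goes in short steps, Python scripts to look and compute and a shell command to move; the robot and the scene stay as the last step left them, time stands still between calls to the robot, and variables do not carry over. Pictures are saved under pics/ and viewed, and the job is handed in when it is done.

```bash
ls; mkdir -p pics; python3 - <<'E'
from station import manip
import cv2,numpy as np
for n in("top","side"):
    cv2.imwrite(f"pics/{n}0.png",manip.get_image(n)); p=manip.camera_params(n); print(n,p)
print(manip.state(),manip.hold_point_z)
E
```

```text
pics
top {'fovy': 43.656816570976474, 'cx': 250.29013258646376, 'cy': 192.46302402086945, 'R': array([[-0.00167211, -0.99997151,  0.0073611 ],
       [-0.99713137,  0.00111024, -0.07568225],
       [ 0.07567192, -0.00746653, -0.99710481]]), 't': array([0.01685374, 0.55797685, 1.45845089])}
side {'fovy': 46.697678519507896, 'cx': 251.92639014188563, 'cy': 192.63463826908352, 'R': array([[-0.7763318 , -0.63030031, -0.00551756],
       [-0.33877942,  0.42461945, -0.83959921],
       [ 0.53154251, -0.64993833, -0.54317836]]), 't': array([0.47251003, 0.24045338, 0.88882349])}
{'clock': 0.1, 'q': array([-1.52111065e+00,  1.58989789e-01,  1.59811855e+00,  3.86312208e-05,
        1.38621654e+00, -2.10098601e-01]), 'joint_velocities': array([ 1.56670044e-03, -1.98979745e-03, -4.59634606e-03,  6.06281610e-04,
        3.82354817e-05, -2.67077186e-04]), 'joint_torque': array([ 2.08815936e-04, -3.96987212e+01, -3.32338107e+01, -2.35259586e-04,
        4.15228002e-03,  7.46235543e-06]), 'ee_pos': array([ 0.14766411, -0.55510133,  0.20300716]), 'tcp_rot': array([[ 9.66447252e-01,  2.56865152e-01, -4.81033985e-05],
       [ 2.56864847e-01, -9.66445783e-01,  1.73197687e-03],
       [ 3.98395176e-04, -1.68622036e-03, -9.99998499e-01]]), 'contact_force': array([-0.39068851, -0.17898814, -0.52203482]), 'wrist_torque': array([-0.00610801, -0.02159208,  0.0110847 ]), 'grip_width': 0.08513852339190181} 0.0187
```

View pics/top0.png

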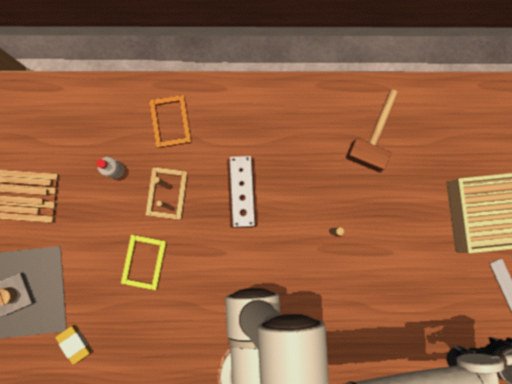

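View pics/side0.png

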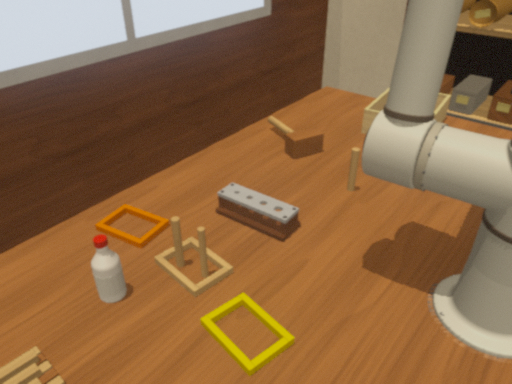

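Top view: candidates for the pen are orange (170,121), bare wood (166,193) and yellow (144,262). The wooden one holds two dowels at (157,181) and (160,204), so it is the pen. The lone dowel is at top (340,231) / side (353,168), and the gauge is at (242,191). I'll confirm these in enlarged crops.

```bash
python3 - <<'E'
import cv2,numpy as np
t=cv2.imread("pics/top0.png");s=cv2.imread("pics/side0.png")
def c(im,x,y,w,h,k):return cv2.resize(im[y:y+h,x:x+w],None,fx=k,fy=k,interpolation=cv2.INTER_CUBIC)
a=c(t,212,145,60,95,6)[:570]; b=c(t,310,205,60,50,6); d=c(s,325,135,60,45,6)
out=np.zeros((570,740,3),np.uint8); out[:,:360]=a; out[:300,370:730]=b; out[300:570,370:730]=d
cv2.imwrite("pics/crop0.png",out)
E
```

```text
(no output)
```

View pics/crop0.png

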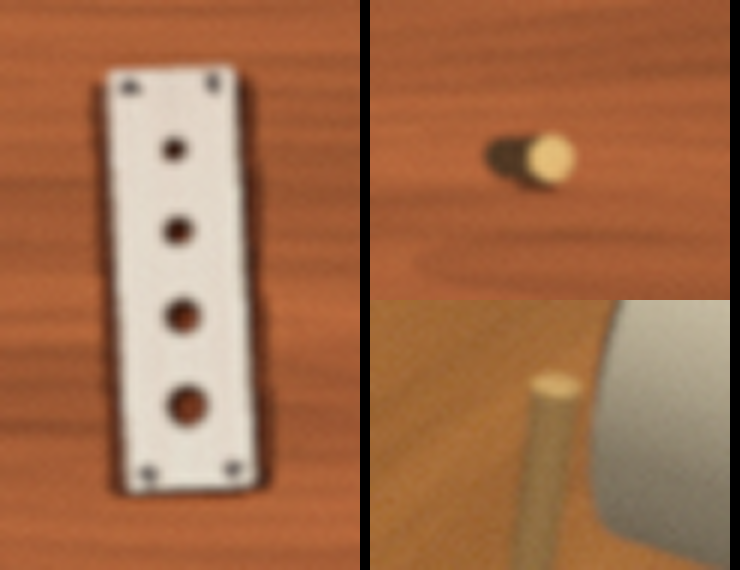

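```bash
cat > h.py <<'E'
from station import manip
import numpy as np,cv2
def cam(n):
    p=manip.camera_params(n); f=192/np.tan(np.radians(p["fovy"])/2); return p,f
def ray(n,u,v,z):
    p,f=cam(n); R=np.array(p["R"]);t=np.array(p["t"])
    d=R.T@np.array([(u-p["cx"])/f,(v-p["cy"])/f,1]);o=-R.T@t
    return o+d*(z-o[2])/d[2]
def proj(n,X):
    p,f=cam(n); c=np.array(p["R"])@X+p["t"]; return np.array([f*c[0]/c[2]+p["cx"],f*c[1]/c[2]+p["cy"]])
E
python3 - <<'E'
from h import *
t=cv2.imread("pics/top0.png");s=cv2.imread("pics/side0.png")
for n,im,(x,y,w,h) in(("top",t,(220,145,45,95)),("side",s,(205,175,105,65))):
    hsv=cv2.cvtColor(im,cv2.COLOR_BGR2HSV)
    m=((hsv[...,1]<70)&(hsv[...,2]>110)).astype(np.uint8)
    r=np.zeros_like(m); r[y:y+h,x:x+w]=m[y:y+h,x:x+w]
    cs,_=cv2.findContours(r,cv2.RETR_EXTERNAL,cv2.CHAIN_APPROX_NONE)
    c=max(cs,key=cv2.contourArea); W=np.float32([ray(n,*p[0],.06)[:2] for p in c])
    rc=cv2.minAreaRect(W*1000); print(n,"plate",rc)
    fill=np.zeros_like(m); cv2.drawContours(fill,[c],-1,1,-1); fill=cv2.erode(fill,np.ones((3,3)))
    g=cv2.cvtColor(im,cv2.COLOR_BGR2GRAY).astype(float); base=np.median(g[(fill>0)&(m>0)])
    d=np.where(fill>0,np.clip(base-g-15,0,None),0)
    k,lab,st,ce=cv2.connectedComponentsWithStats((d>25).astype(np.uint8))
    for i in range(1,k):
        if st[i,4]<4: continue
        mm=cv2.dilate((lab==i).astype(np.uint8),np.ones((3,3)))*d; ys,xs=np.nonzero(mm); ww=mm[ys,xs]
        u,v=(xs*ww).sum()/ww.sum(),(ys*ww).sum()/ww.sum(); print(n,st[i,4],round(u,2),round(v,2),ray(n,u,v,.06)*1000//.1/10)
# dowel top
hsv=cv2.cvtColor(t,cv2.COLOR_BGR2HSV);sub=t[222:242,330:352];print(hsv[222:242:2,330:352:2,2])
b=t[...,0].astype(float)[222:242,330:352]; m=b>75;ys,xs=np.nonzero(m);print("dowel top",m.sum(),xs.mean()+330,ys.mean()+222,ray("top",xs.mean()+330,ys.mean()+222,.13))
b=s[...,0].astype(float); print(s[142:156:1,346:364:2,2])
E
```

```text
top plate ((558.9590454101562, 41.78270721435547), (211.09144592285156, 65.83663940429688), 2.8853964805603027)
top 10 233.12 159.14 [656.  68.  60.]
top 7 247.04 158.7 [657.3  26.   60. ]
top 18 240.57 169.42 [624.7  45.5  60. ]
top 26 241.19 182.96 [583.7  43.7  60. ]
top 39 241.89 197.13 [541.   41.6  60. ]
top 51 242.64 212.1 [496.   39.3  60. ]
top 8 236.26 223.74 [461.3  58.4  60. ]
top 10 250.63 222.75 [464.2  15.5  60. ]
side plate ((556.1976318359375, 46.53282165527344), (215.17979431152344, 73.14187622070312), 3.002450942993164)
side 4 225.41 196.23 [632.1  78.4  59.9]
side 7 249.05 196.92 [582.7  43.1  59.9]
side 6 231.57 198.84 [611.8  77.6  59.9]
side 12 246.16 204.93 [565.3  75.5  59.9]
side 10 262.96 202.47 [539.3  40.8  59.9]
side 18 277.92 208.31 [494.9  38.   59.9]
side 23 264.11 212.28 [511.1  72.5  59.9]
side 6 294.01 208.63 [463.2  14.5  59.9]
side 5 284.73 216.7 [461.4  56.2  59.9]
side 8 280.61 219.0 [463.6  69.8  59.9]
[[175 177 177 175 173 171 170 171 172 168 168]
 [172 171 169 171 170 169 170 167 169 170 169]
 [177 173 170 169 173 180 174 173 173 174 173]
 [
[... 238 characters left out ...]
 162 163 162 163 163 165 164 165 166 165]
 [167 168 168 167 167 167 168 168 170 168 168]]
dowel top 48 340.0 230.75 [ 0.44019564 -0.23819044  0.13      ]
[[160 162 162 162 162 162 162 168 165]
 [159 158 161 161 163 165 167 170 165]
 [159 161 161 161 163 166 169 172 160]
 [160 163 160 163 164 168 170 171 156]
 [161 162 162 165 174 173 173 171 150]
 [164 163 163 174 186 188 178 170 147]
 [162 164 166 188 202 200 192 175 147]
 [164 166 167 185 203 205 196 176 147]
 [165 169 167 162 184 197 185 168 147]
 [165 170 168 145 157 166 161 158 144]
 [170 171 165 140 147 147 143 151 146]
 [171 169 161 139 142 145 143 152 145]
 [167 166 163 138 145 144 141 154 146]
 [169 166 160 136 144 144 140 154 146]]
```

```bash
python3 -m handwheel '[0.8,-0.5,0,0.93,1.6,-1,0,1.86,2.4,-1.5,0,1.86,3.2,-2,0,1.86,4,-2.5,0,1.86]' 0 40; cat >> h.py <<'E'
def to(x,y,z=None,yaw=0.0):
    s=manip.state(); R=s["tcp_rot"]; d=np.array([x,y,s["ee_pos"][2] if z is None else z])-s["ee_pos"]
    cy=np.degrees(np.arctan2(R[1,0],R[0,0]))
    print("t",s["clock"],"pos",(s["ee_pos"]*1000).round(2),"yaw",cy.round(2),"z",R[:,2].round(4),"F",s["contact_force"].round(2),"M",s["wrist_torque"].round(3),"w",round(s["grip_width"]*1000,2))
    print("units",(R.T@d/.05).round(3),"turn",round((cy-yaw)/8,3))
E
python3 -c "
from h import *
to(.440,-.238)"
```

```text
clock: 0.6
ee_pos: [0.3097, -0.3811, 0.2029]
tcp_rot: [[1.0, -0.0, -0.0], [-0.0, -1.0, 0.002], [-0.0, -0.002, -1.0]]
contact_force: [2.1, -0.8, -0.1]
grip_width: 0.0857
t 0.6 pos [ 309.67 -381.11  202.87] yaw -0.03 z [-2.0e-04  2.3e-03 -1.0e+00] F [ 2.11 -0.78 -0.11] M [-0.073 -0.064 -0.021] w 85.7
units [ 2.605 -2.863  0.006] turn -0.003
```

```bash
python3 -m handwheel '[0.7,-0.7,0,0,1.4,-1.4,0,0,2.1,-2.2,0,0,2.6,-2.86,0,0,2.6,-2.86,0,0]'; python3 -c "
from h import *
to(.440,-.238,.09)
im=manip.get_image('side');cv2.imwrite('pics/side1.png',cv2.resize(im[80:230,270:440],None,fx=4,fy=4,interpolation=cv2.INTER_CUBIC))
im=manip.get_image('top');cv2.imwrite('pics/top1.png',im)"
```

```text
clock: 1.1
ee_pos: [0.4419, -0.2337, 0.2027]
tcp_rot: [[1.0, 0.006, 0.0], [0.006, -1.0, 0.004], [0.0, -0.004, -1.0]]
contact_force: [-0.1, -1.1, -0.3]
grip_width: 0.0855
t 1.1 pos [ 441.9  -233.69  202.74] yaw 0.36 z [ 1.0e-04  4.4e-03 -1.0e+00] F [-0.12 -1.08 -0.29] M [ 0.022 -0.005 -0.071] w 85.47
units [-0.039  0.096  2.254] turn 0.045
```

View pics/side1.png

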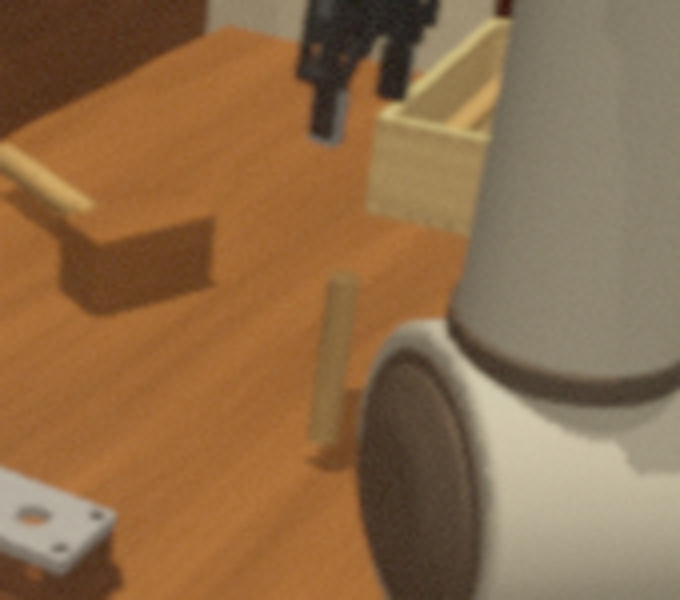

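The side crop shows the dowel upright, with its top near side (355,149) and foot near (350,189). The open fingers are above it. I'll cross-check the two views before descending.

```bash
python3 -c "
from h import *
for u,v,z in((353,149,.13),(354.5,149,.13),(355.5,149,.13),(350.5,190,0),(350.5,188,0)):print(u,v,ray('side',u,v,z))
print(proj('side',np.array([.4402,-.2382,.13])),proj('side',np.array([.4402,-.2382,0])))
to(.440,-.2380,.09)"
```

```text
353 149 [ 0.44422715 -0.23346088  0.13      ]
354.5 149 [ 0.44105071 -0.23598396  0.13      ]
355.5 149 [ 0.43893323 -0.23766589  0.13      ]
350.5 190 [ 0.43641495 -0.23586321  0.        ]
350.5 188 [ 0.44161579 -0.24542658  0.        ]
[355.17409702 148.79517907] [349.71738885 189.21545121]
t 1.2 pos [ 439.81 -237.39  202.79] yaw 0.12 z [-0.0011  0.0024 -1.    ] F [ 0.22 -0.76 -0.08] M [-0.055  0.019 -0.017] w 85.35
units [0.006 0.018 2.256] turn 0.015
```

```bash
python3 -m handwheel '[0,0.01,0.8,0,0,0.01,1.6,0,0,0.01,2.26,0,0,0.01,2.26,0,0,0.01,2.26,0]' 0; python3 -m handwheel '[0,0,0,0,0,0,0,0,0,0,0,0,0,0,0,0,0,0,0,0]' 1 60;python3 -c "
from h import *
to(.440,-.2380,.09)"
```

```text
clock: 1.7
ee_pos: [0.439, -0.2386, 0.0902]
tcp_rot: [[1.0, 0.0, -0.002], [0.0, -1.0, 0.003], [-0.002, -0.003, -1.0]]
contact_force: [0.1, -0.3, 0.6]
grip_width: 0.0849
clock: 2.2
ee_pos: [0.4397, -0.2391, 0.0911]
tcp_rot: [[1.0, 0.0, -0.0], [0.0, -1.0, 0.001], [-0.0, -0.001, -1.0]]
contact_force: [0.5, 0.2, 2.1]
grip_width: 0.0188
t 2.2 pos [ 439.68 -239.06   91.12] yaw 0.03 z [-3.0e-04  1.5e-03 -1.0e+00] F [0.46 0.23 2.11] M [ 0.092 -0.076  0.039] w 18.8
units [ 0.006 -0.021  0.022] turn 0.004
```

```bash
python3 -m handwheel '[0,0,-0.3,0,0,0,-0.9,0,0,0,-1.5,0,0,0,-1.6,0,0,0,-1.6,0]' 1 70;python3 -c "
from h import *
to(.4955,.0384,.171)"
```

```text
clock: 2.7
ee_pos: [0.4402, -0.2396, 0.1719]
tcp_rot: [[1.0, 0.001, 0.001], [0.001, -1.0, 0.0], [0.001, -0.0, -1.0]]
contact_force: [-1.6, -0.4, -0.4]
grip_width: 0.0183
t 2.7 pos [ 440.24 -239.57  171.89] yaw 0.03 z [ 0.0013  0.     -1.    ] F [-1.58 -0.41 -0.39] M [-0.036 -0.003  0.011] w 18.34
units [ 1.109 -5.559  0.019] turn 0.004
```

```bash
python3 -m handwheel '[0.1,-0.6,0,0,0.3,-1.5,0,0,0.5,-2.4,0,0,0.65,-3.3,0,0,0.8,-4.2,0,0]' 1 70; python3 -m handwheel '[0.1,-0.6,0,0,0.22,-1.1,0,0,0.25,-1.3,0,0,0.25,-1.3,0,0,0.25,-1.3,0,0]';python3 -c "
from h import *
to(.4955,.0384,.171)"
```

```text
clock: 3.2
ee_pos: [0.4789, -0.0274, 0.1698]
tcp_rot: [[1.0, 0.0, -0.002], [0.0, -1.0, 0.001], [-0.002, -0.001, -1.0]]
contact_force: [-0.0, 0.6, -0.4]
grip_width: 0.0182
clock: 3.7
ee_pos: [0.4908, 0.0369, 0.169]
tcp_rot: [[1.0, 0.0, -0.003], [0.0, -1.0, 0.001], [-0.003, -0.001, -1.0]]
contact_force: [0.0, -1.1, -0.1]
grip_width: 0.018
t 3.7 pos [490.83  36.85 169.03] yaw 0.0 z [-3.4e-03  7.0e-04 -1.0e+00] F [ 0.04 -1.13 -0.08] M [-0.003  0.002 -0.003] w 18.01
units [ 0.093 -0.031 -0.04 ] turn 0.0
```

```bash
python3 -m handwheel '[0.09,-0.03,-0.04,0,0.09,-0.03,-0.04,0,0.09,-0.03,-0.04,0]';python3 -c "
from h import *
to(.4955,.0384,.171)
im=manip.get_image('side');cv2.imwrite('pics/side2.png',im)
to(.4955,.0384,.171)
s=manip.state();manip.get_image('top')
to(.4955,.0384,.171)
b=cv2.resize(im[90:240,190:330],None,fx=4,fy=4,interpolation=cv2.INTER_CUBIC);cv2.imwrite('pics/side2c.png',b)"
```

```text
clock: 4.0
ee_pos: [0.4955, 0.0376, 0.1711]
tcp_rot: [[1.0, -0.001, -0.003], [-0.001, -1.0, 0.001], [-0.003, -0.001, -1.0]]
contact_force: [0.1, -0.9, -0.9]
grip_width: 0.0183
t 4.0 pos [495.51  37.61 171.12] yaw -0.07 z [-3.3e-03  5.0e-04 -1.0e+00] F [ 0.09 -0.93 -0.92] M [ 0.017 -0.037 -0.027] w 18.26
units [-0.    -0.016  0.002] turn -0.008
t 4.05 pos [495.43  37.75 171.08] yaw -0.05 z [-3.4e-03  6.0e-04 -1.0e+00] F [ 0.24  0.23 -0.7 ] M [-0.001 -0.019 -0.009] w 17.96
units [ 0.001 -0.013  0.002] turn -0.007
t 4.1 pos [495.34  37.91 171.03] yaw -0.04 z [-3.5e-03  6.0e-04 -1.0e+00] F [-1.02 -0.17 -0.31] M [ 0.065 -0.001 -0.003] w 18.27
units [ 0.003 -0.01   0.001] turn -0.005
```

View pics/side2c.png

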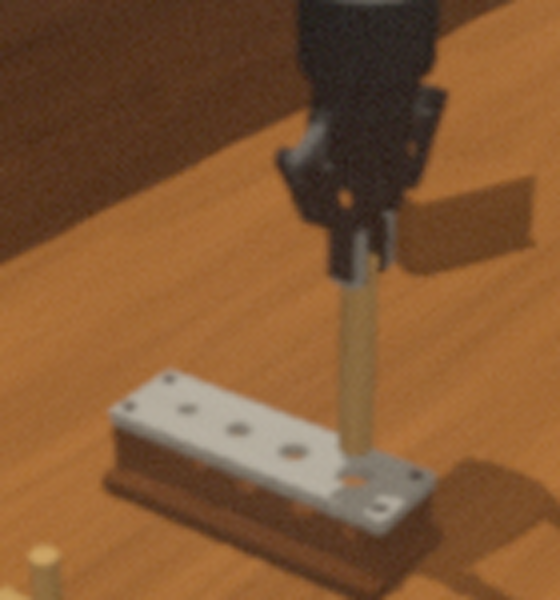

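The side view shows the dowel held plumb just above the largest hole, with its foot at about (279,202). Going down gently.

```bash
python3 -m handwheel '[0,-0.01,0.15,0,0,-0.01,0.3,0,0,-0.01,0.34,0,0,-0.01,0.36,0,0,-0.01,0.38,0]';python3 -c "
from h import *
to(.4955,.0384,.15)"; python3 -m handwheel '[0,0,0.02,0,0,0,0.04,0,0,0,0.06,0,0,0,0.08,0,0,0,0.1,0]';python3 -c "
from h import *
to(.4955,.0384,.15)"
```

```text
clock: 4.6
ee_pos: [0.4953, 0.0385, 0.1519]
tcp_rot: [[1.0, -0.001, -0.004], [-0.001, -1.0, 0.001], [-0.004, -0.001, -1.0]]
contact_force: [0.1, 0.1, -0.5]
grip_width: 0.0182
t 4.6 pos [495.28  38.47 151.91] yaw -0.04 z [-3.5e-03  6.0e-04 -1.0e+00] F [ 0.07  0.09 -0.54] M [ 0.002 -0.047 -0.037] w 18.25
units [0.005 0.001 0.038] turn -0.005
clock: 5.1
ee_pos: [0.4953, 0.0384, 0.1469]
tcp_rot: [[1.0, -0.001, -0.003], [-0.001, -1.0, 0.0], [-0.003, -0.0, -1.0]]
contact_force: [0.4, -0.3, 0.5]
grip_width: 0.018
t 5.1 pos [495.31  38.4  146.9 ] yaw -0.04 z [-3.4e-03  5.0e-04 -1.0e+00] F [ 0.37 -0.27  0.47] M [-0.085 -0.011 -0.063] w 18.02
units [ 0.004 -0.    -0.062] turn -0.005
```

```bash
cat > st.py <<'E'
from h import *
to(.4955,.0384,.146)
E
python3 -m handwheel '[0,0,0.05,0,0,0,0.1,0,0,0,0.1,0]'; python3 st.py;  python3 -m handwheel '[0,0.01,0,0,0,0.02,0,0,0,0.03,0,0,0,0.04,0,0,0,0.04,0,0]'; python3 st.py
```

```text
clock: 5.4
ee_pos: [0.495, 0.0384, 0.1414]
tcp_rot: [[1.0, -0.001, -0.004], [-0.001, -1.0, 0.0], [-0.004, -0.0, -1.0]]
contact_force: [0.7, -1.1, -0.3]
grip_width: 0.0181
t 5.4 pos [494.98  38.39 141.38] yaw -0.04 z [-4.2e-03  5.0e-04 -1.0e+00] F [ 0.72 -1.08 -0.27] M [-0.139 -0.031 -0.004] w 18.09
units [ 0.01  -0.    -0.093] turn -0.005
clock: 5.9
ee_pos: [0.495, 0.0367, 0.1414]
tcp_rot: [[1.0, -0.001, -0.004], [-0.001, -1.0, 0.001], [-0.004, -0.001, -1.0]]
contact_force: [0.6, 0.9, -0.1]
grip_width: 0.0183
t 5.9 pos [494.95  36.65 141.36] yaw -0.04 z [-0.0042  0.0012 -1.    ] F [ 0.61  0.91 -0.08] M [ 0.519 -0.038 -0.026] w 18.26
units [ 0.011 -0.035 -0.093] turn -0.006
```

```bash
for i in 1; do python3 -m handwheel '[0,-0.01,0,0,0,-0.02,0,0,0,-0.02,0,0]'>/dev/null; python3 st.py|head -1;python3 -m handwheel '[0,-0.01,0,0,0,-0.02,0,0,0,-0.02,0,0]'>/dev/null; python3 st.py|head -1; python3 -m handwheel '[0,-0.01,0,0,0,-0.02,0,0,0,-0.02,0,0]'>/dev/null; python3 st.py|head -1; done
```

```text
t 6.2 pos [495.04  37.48 141.47] yaw -0.04 z [-4.e-03  7.e-04 -1.e+00] F [-0.25  0.04 -0.69] M [-0.015 -0.035  0.035] w 18.58
t 6.5 pos [495.13  38.34 141.56] yaw -0.03 z [-3.8e-03  2.0e-04 -1.0e+00] F [-0.82 -0.87 -0.98] M [-0.161 -0.043  0.014] w 18.11
t 6.8 pos [495.15  39.14 141.59] yaw -0.02 z [-3.8e-03 -3.0e-04 -1.0e+00] F [ 0.05 -1.66  0.6 ] M [-0.387 -0.031  0.021] w 17.99
```

```bash
python3 -m handwheel '[0,0.015,0,0,0,0.03,0,0,0,0.03,0,0]'>/dev/null; python3 st.py|head -1;python3 -m handwheel '[0.01,0,0,0,0.02,0,0,0,0.02,0,0,0]'>/dev/null; python3 st.py|head -1; python3 -m handwheel '[0.01,0,0,0,0.02,0,0,0,0.02,0,0,0]'>/dev/null; python3 st.py|head -1
```

```text
t 7.1 pos [495.11  37.81 141.56] yaw -0.04 z [-3.9e-03  3.0e-04 -1.0e+00] F [ 0.16  0.45 -0.29] M [ 0.108 -0.015  0.021] w 18.21
t 7.4 pos [496.12  37.87 141.52] yaw -0.04 z [-4.e-03  4.e-04 -1.e+00] F [0.01 0.34 0.37] M [ 0.073  0.002 -0.022] w 18.21
t 7.7 pos [497.11  37.88 141.49] yaw -0.04 z [-4.1e-03  5.0e-04 -1.0e+00] F [-0.56 -0.63  0.46] M [ 0.015  0.012 -0.044] w 17.89
```

```bash
python3 -m handwheel '[0.01,0,0,0,0.02,0,0,0,0.02,0,0,0]'>/dev/null; python3 st.py|head -1;python3 -m handwheel '[0.01,0,0,0,0.02,0,0,0,0.02,0,0,0]'>/dev/null; python3 st.py|head -1
```

```text
t 8.0 pos [498.11  37.92 141.5 ] yaw -0.03 z [-4.3e-03  5.0e-04 -1.0e+00] F [-1.25  0.29  0.23] M [ 0.09   0.071 -0.   ] w 18.0
t 8.3 pos [499.09  37.93 141.47] yaw -0.03 z [-4.4e-03  6.0e-04 -1.0e+00] F [-0.69  0.31 -0.07] M [ 0.058  0.206 -0.002] w 18.05
```

```bash
python3 -c "
from h import *
im=manip.get_image('side');cv2.imwrite('pics/side3c.png',cv2.resize(im[90:240,190:330],None,fx=4,fy=4,interpolation=cv2.INTER_CUBIC))"
```

```text
(no output)
```

View pics/side3c.png

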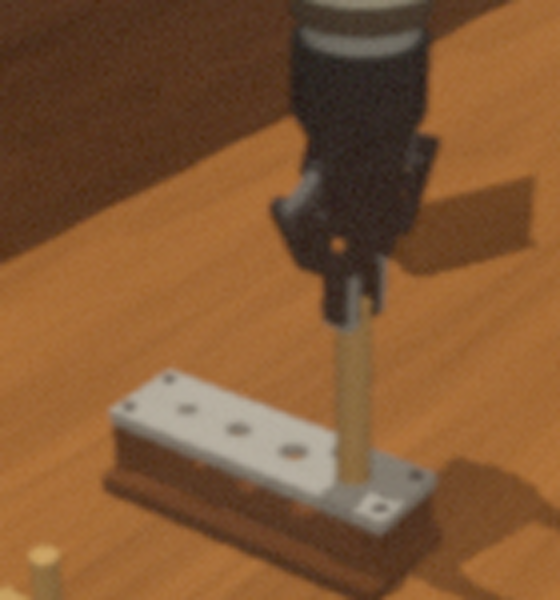

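The dowel passes the 22 mm hole with play: the walls were felt at about ±1.5 mm around TCP (496.2, 37.7). Next is hole 2.

```bash
python3 -m handwheel '[-0.05,0,0,0,-0.05,0,-0.1,0,-0.05,0,-0.3,0,-0.05,0,-0.35,0]'>/dev/null; python3 -c "
from h import *
to(.5411,.0399,.156)"; python3 -m handwheel '[0.2,0,0,0,0.6,-0.02,0,0,0.9,-0.04,0,0,0.89,-0.04,0,0,0.89,-0.04,0,0]'>/dev/null; python3 -c "
from h import *
to(.5411,.0399,.153)"
```

```text
t 8.75 pos [497.85  37.69 160.94] yaw -0.03 z [-1.2e-03 -1.0e-04 -1.0e+00] F [-0.81  0.05 -0.81] M [0.001 0.048 0.036] w 18.05
units [ 0.865 -0.045  0.098] turn -0.004
t 9.25 pos [542.35  39.68 160.6 ] yaw -0.02 z [-0.0019 -0.     -1.    ] F [-0.38  0.46 -0.29] M [-0.056  0.032  0.004] w 18.07
units [-0.025 -0.004  0.152] turn -0.003
```

```bash
python3 -m handwheel '[-0.02,-0.004,0.1,0,-0.025,-0.004,0.15,0,-0.025,-0.004,0.15,0]'>/dev/null; python3 -c "
from h import *
to(.5411,.0399,.150)";  python3 -m handwheel '[0,0,0.02,0,0,0,0.03,0,0,0,0.04,0,0,0,0.04,0]'>/dev/null; python3 -c "
from h import *
to(.5411,.0399,.150)"
```

```text
t 9.55 pos [540.13  39.99 152.28] yaw -0.03 z [-3.5e-03  2.0e-04 -1.0e+00] F [-0.46 -0.14 -0.72] M [0.058 0.003 0.058] w 18.02
units [0.019 0.002 0.046] turn -0.003
t 9.95 pos [540.7   39.96 151.12] yaw -0.03 z [-2.e-03  1.e-04 -1.e+00] F [-0.21  0.15  4.89] M [0.045 0.117 0.004] w 17.77
units [0.008 0.001 0.022] turn -0.004
```

```bash
cat > s2.py <<'E'
from h import *
to(.5411,.0390,.150)
E
python3 -m handwheel '[0.01,0,0.005,0,0.02,0,0.005,0,0.02,0.01,0.008,0,0.02,0.02,0.008,0,0.01,0.025,0.008,0]'>/dev/null;python3 s2.py; python3 -m handwheel '[0,0,0.01,0,-0.01,0,0.01,0,-0.02,0,0.01,0,-0.03,0,0.01,0,-0.03,0,0.01,0]'>/dev/null;python3 s2.py
```

```text
t 10.45 pos [541.52  39.01 151.13] yaw -0.03 z [-1.2e-03  9.0e-04 -1.0e+00] F [-0.49  1.21  5.08] M [ 0.477  0.131 -0.04 ] w 17.91
units [-0.008  0.     0.023] turn -0.004
t 10.95 pos [540.42  39.1  151.11] yaw -0.03 z [-2.0e-04  1.1e-03 -1.0e+00] F [-0.08  0.36  4.1 ] M [0.252 0.091 0.033] w 18.27
units [0.014 0.002 0.022] turn -0.004
```

```bash
python3 -m handwheel '[0,-0.01,-0.01,0,-0.01,-0.01,-0.01,0,-0.02,-0.01,0,0,-0.02,-0.01,0,0]'>/dev/null;python3 s2.py; python3 -m handwheel '[0.01,0,0.005,0,0.02,0,0.005,0,0.03,0,0.005,0,0.04,0,0.005,0,0.05,0,0.005,0]'>/dev/null;python3 s2.py; python3 -m handwheel '[0.01,-0.01,0.005,0,0.01,-0.015,0.005,0,0,-0.015,0.005,0,-0.01,-0.015,0.005,0,-0.02,-0.015,0.005,0]'>/dev/null;python3 s2.py; python3 -m handwheel '[-0.01,0,0.005,0,-0.02,0,0.005,0,-0.03,0,0.005,0,-0.04,0,0.005,0,-0.04,0,0.005,0]'>/dev/null;python3 s2.py
```

```text
t 11.35 pos [539.51  39.62 151.15] yaw -0.03 z [ 1.0e-04  1.1e-03 -1.0e+00] F [ 0.9  -0.17  3.39] M [ 0.135 -0.088  0.022] w 17.92
units [0.032 0.012 0.023] turn -0.004
t 11.85 pos [542.15  39.61 151.14] yaw -0.03 z [ 4.e-04  1.e-03 -1.e+00] F [-1.41  0.18  5.49] M [0.137 0.154 0.   ] w 18.07
units [-0.021  0.012  0.023] turn -0.004
t 12.35 pos [541.27  40.09 151.09] yaw -0.03 z [ 6.e-04  5.e-04 -1.e+00] F [-1.29 -0.6   4.67] M [-0.091  0.148  0.005] w 18.23
units [-0.003  0.022  0.022] turn -0.004
t 12.85 pos [539.6   40.05 151.12] yaw -0.03 z [ 1.6e-03  4.0e-04 -1.0e+00] F [0.19 0.56 5.08] M [ 0.064 -0.078 -0.08 ] w 18.06
units [0.03  0.021 0.022] turn -0.004
```

```bash
python3 -c "
from h import *
im=manip.get_image('side');cv2.imwrite('pics/side4.png',im);to(.541,.039,.15)
o=cv2.imread('pics/side0.png')
a=[cv2.resize(i[170:230,220:300],None,fx=9,fy=9,interpolation=cv2.INTER_CUBIC)[:,:] for i in (im,)]
cv2.imwrite('pics/side4c.png',a[0])
for r in range(180,204,2): print(r,im[r,252:274,0])
"
```

```text
t 12.9 pos [539.62  40.05 151.11] yaw -0.03 z [ 1.6e-03  4.0e-04 -1.0e+00] F [0.19 0.06 5.1 ] M [ 0.019 -0.043  0.006] w 18.28
units [0.027 0.021 0.022] turn -0.004
180 [58 55 53 59 56 52 51 58 56 60 62 64 63 62 59 59 59 49 56 49 54 51]
182 [58 54 59 55 53 53 55 56 58 60 67 59 62 60 61 56 49 52 56 53 53 58]
184 [55 53 54 53 56 59 57 56 50 58 59 62 61 65 60 56 55 53 56 55 54 55]
186 [58 52 57 56 55 56 54 60 61 63 64 65 60 59 60 57 53 52 53 58 54 54]
188 [61 56 55 56 55 58 51 57 60 61 66 66 65 65 59 58 55 56 52 51 54 57]
190 [139 121 103  85  72  63  56  61  61  64  63  64  63  61  63  57  53  56
  57  53  57  55]
192 [162 162 159 158 151 139 117  91  68  60  64  59  61  60  59  56  51  49
  49  52  55  56]
194 [159 158 163 159 162 161 153 125  84  65  67  69  62  60  60  55  58  53
  54  54  57  55]
196 [145 155 157 160 162 161 154 125  84  64  66  59  62  64  60  68  79  81
  75  63  58  52]
198 [144 156 159 161 161 162 154 126  82  61  64  65  67  59  64  73  97 105
 106 104 100  94]
200 [159 159 161 160 159 159 154 123  82  65  63  68  62  58  57  78  95 107
 108 113 111 112]
202 [160 158 158 159 160 158 154 128  87  63  64  65  65  62  64  80 101 109
 112 110 110 111]
```

View pics/side4c.png

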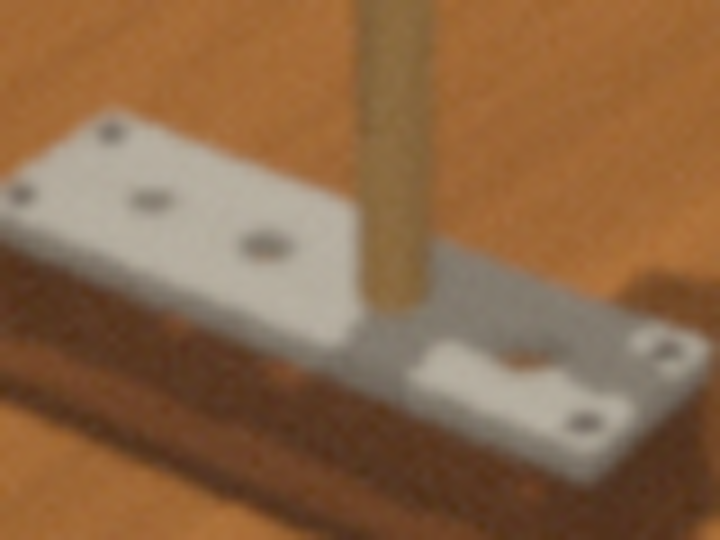

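```bash
python3 -c "
from h import *
o=cv2.imread('pics/side0.png');im=cv2.imread('pics/side4.png')
for r in range(197,209): print(r,o[r,254:274,0], o[r,254:274,2])
print()
for r in range(197,209): print(r,im[r,254:274,0])
print(proj('side',np.array([.5411,.0416,.06])),proj('side',np.array([.5421,.0416,.06])),proj('side',np.array([.5411,.0426,.06])))
print('refined foot',ray('side',263.3,202.3,.06))
"
```

```text
197 [158 164 163 162 161 160 161 162 159 161 160 160 159 156 156 150 137 120
 101  90] [181 184 184 182 182 182 182 183 182 183 182 182 182 181 182 181 176 174
 168 163]
198 [158 160 161 161 161 160 160 161 161 159 159 161 160 159 160 160 157 153
 146 135] [179 181 182 182 181 181 181 182 183 181 179 183 182 181 182 183 183 181
 178 175]
199 [159 159 163 158 161 160 162 160 160 159 160 159 159 161 160 162 160 160
 158 154] [181 181 181 180 181 182 182 181 180 181 181 180 180 181 180 183 182 182
 182 180]
200 [161 159 159 160 158 158 156 152 145 146 149 153 157 159 160 159 158 160
 160 160] [182 182 181 181 180 180 176 174 167 167 172 175 177 181 180 180 180 182
 183 181]
201 [159 159 163 159 158 154 140 130 122 123 122 133 143 155 158 159 159 159
 160 161] [181 182 183 179 179 174 160 151 144 146 144 153 163 176 181 181 180 180
 180 182]
202 [160 160 159 159 158 141 124 110 107 106 104 114 126 145 158 161 157 159
 163 160] [181 181 181 181 179 164 145 131 130 130 129 135 147 165 178 182 180 181
 185 181]
203 [161 159 160 159 157 144 124 108 102  95  96 107 124 146 158 161 159 161
 16
[... 1416 characters left out ...]
  65  65  62  64  80 101 109 112 110
 110 111]
203 [159 161 160 159 157 137 104  76  68  71  63  66  76  93 104 109 110 111
 112 111]
204 [161 161 163 162 156 148 120  96  82  82  81  88  97 104 108 110 109 107
 110 109]
205 [161 159 161 160 155 140 121 104 102  99  97  97 106 107 109 110 110 106
 108 112]
206 [156 162 158 157 143 124 115 110 106 110 107 110 110 108 109 111 111 113
 110 111]
207 [140 151 153 151 135 119 109 111 109 111 107 110 108 114 115 119 120 115
 111 109]
208 [117 126 131 124 119 111 111 113 112 113 111 110 109 121 136 144 144 135
 123 113]
[262.23532727 202.3632036 ] [261.9213931  202.22371952] [261.99016447 202.53807329]
refined foot [0.53918477 0.039709   0.06      ]
```

```bash
cat > s3.py <<'E'
from h import *
to(.5405,.0407,.150)
E
python3 -m handwheel '[0.007,-0.01,0.008,0,0.014,-0.01,0.008,0,0.021,-0.01,0.008,0,0.028,-0.01,0.008,0,0.035,-0.01,0.008,0]'>/dev/null;python3 s3.py; python3 -m handwheel '[0,-0.005,0.008,0,0,-0.01,0.008,0,-0.007,-0.01,0.008,0,-0.014,-0.01,0.008,0,-0.021,-0.01,0.008,0]'>/dev/null;python3 s3.py; python3 -m handwheel '[-0.007,0,0.008,0,-0.014,0,0.008,0,-0.021,0,0.008,0,-0.028,0,0.008,0,-0.035,0,0.008,0]'>/dev/null;python3 s3.py
```

```text
t 13.4 pos [541.58  40.31 151.07] yaw -0.03 z [ 2.e-03 -1.e-04 -1.e+00] F [ 0.11 -0.57  5.88] M [-0.153  0.198 -0.021] w 17.81
units [-0.022 -0.008  0.021] turn -0.004
t 13.9 pos [540.83  40.45 151.08] yaw -0.03 z [ 2.8e-03 -9.0e-04 -1.0e+00] F [-0.18 -0.21  4.92] M [-0.184  0.055  0.032] w 18.01
units [-0.007 -0.005  0.022] turn -0.004
t 14.4 pos [539.52  40.36 151.08] yaw -0.03 z [ 0.004  -0.0011 -1.    ] F [ 0.24 -0.75  5.78] M [ 0.016 -0.045 -0.051] w 18.09
units [ 0.02  -0.007  0.022] turn -0.004
```

```bash
python3 -m handwheel '[0,0,-0.02,0,0,-0.01,-0.02,0,0,-0.01,-0.02,0]'>/dev/null;python3 s3.py; python3 -m handwheel '[0,0,0.01,0,0,0,0.015,0,0,0,0.018,0,0,0,0.02,0]'>/dev/null;python3 s3.py;  python3 -m handwheel '[0.007,0,0.003,0,0.014,0,0.003,0,0.021,0,0.003,0,0.028,0,0.003,0,0.035,0,0.003,0]'>/dev/null;python3 s3.py
```

```text
t 14.7 pos [538.87  40.96 151.24] yaw -0.03 z [ 2.3e-03 -9.0e-04 -1.0e+00] F [ 0.36 -0.57 -0.49] M [-0.003 -0.011  0.036] w 17.87
units [0.032 0.005 0.025] turn -0.004
t 15.1 pos [539.57  40.94 151.1 ] yaw -0.03 z [ 0.004 -0.001 -1.   ] F [-0.29  0.16  6.31] M [ 0.06  0.07 -0.06] w 18.07
units [0.018 0.005 0.022] turn -0.004
t 15.6 pos [541.36  40.92 151.04] yaw -0.03 z [ 0.004 -0.001 -1.   ] F [0.04 0.23 4.67] M [ 0.08   0.125 -0.013] w 18.51
units [-0.017  0.004  0.021] turn -0.004
```

```bash
python3 -m handwheel '[0,-0.005,0,0,0,-0.01,-0.002,0,-0.007,-0.01,-0.002,0,-0.014,-0.01,-0.002,0,-0.021,-0.01,-0.002,0]'>/dev/null;python3 s3.py; python3 -m handwheel '[-0.007,0,-0.001,0,-0.014,0,-0.001,0,-0.021,0,-0.001,0,-0.028,0,-0.001,0,-0.035,0,-0.001,0]'>/dev/null;python3 s3.py;  python3 -m handwheel '[0,-0.005,0,0,0,-0.01,-0.001,0,0.007,-0.01,-0.001,0,0.014,-0.01,-0.001,0,0.021,-0.01,-0.001,0]'>/dev/null;python3 s3.py; python3 -m handwheel '[0.007,0,0,0,0.014,0,0,0,0.021,0,0,0,0.028,0,0,0,0.03,0,0,0]'>/dev/null;python3 s3.py
```

```text
t 16.1 pos [540.28  41.3  151.1 ] yaw -0.03 z [ 0.0041 -0.0013 -1.    ] F [-0.87 -1.82  3.39] M [-0.305  0.07   0.061] w 18.13
units [0.004 0.012 0.022] turn -0.004
t 16.6 pos [538.59  41.29 151.17] yaw -0.03 z [ 0.0043 -0.0013 -1.    ] F [ 0.2  -0.51  3.12] M [-0.295 -0.053  0.052] w 18.0
units [0.038 0.012 0.024] turn -0.004
t 17.1 pos [539.61  41.71 151.17] yaw -0.03 z [ 0.0041 -0.0014 -1.    ] F [-0.28 -1.8   3.45] M [-0.498  0.044  0.033] w 17.87
units [0.018 0.02  0.024] turn -0.004
t 17.6 pos [541.04  41.76 151.11] yaw -0.03 z [ 0.0038 -0.0014 -1.    ] F [-0.91 -1.85  2.7 ] M [-0.373  0.2    0.018] w 17.86
units [-0.011  0.021  0.022] turn -0.003
```

```bash
cat > s3.py <<'E'
from h import *
s=manip.state(); z=s["tcp_rot"][:,2]
print("foot est",((s["ee_pos"]+z*.0911)*1000).round(2))
to(.5410-z[0]*.0911,.0399-z[1]*.0911,.150)
E
python3 -m handwheel '[0,0.01,-0.05,0,0,0.03,-0.06,0,0,0.03,-0.06,0,0,0.03,-0.06,0]'>/dev/null;python3 s3.py
```

```text
foot est [541.09  40.32  62.72]
t 18.0 pos [540.79  40.41 153.82] yaw -0.03 z [ 0.0033 -0.001  -1.    ] F [-0.28 -0.17 -0.9 ] M [ 0.01  -0.019 -0.04 ] w 18.39
units [-0.002  0.008  0.076] turn -0.004
```

```bash
python3 -m handwheel '[0,0.008,0.03,0,0,0.008,0.045,0,0,0.008,0.055,0,0,0.008,0.065,0,0,0.008,0.065,0]'>/dev/null;python3 s3.py; python3 -m handwheel '[0,0,-0.03,0,0.01,0,-0.03,0,0.01,0,-0.02,0,0.01,0,0,0,0.01,0,0.005,0]'>/dev/null;python3 s3.py; python3 -m handwheel '[0,0,-0.03,0,0.01,0,-0.03,0,0.01,0,-0.02,0,0.01,0,0,0,0.01,0,0.005,0]'>/dev/null;python3 s3.py
```

```text
foot est [541.62  39.84  60.02]
t 18.5 pos [541.23  39.94 151.12] yaw -0.03 z [ 0.0043 -0.0011 -1.    ] F [-0.76  0.18  2.68] M [ 0.03   0.118 -0.026] w 17.79
units [-0.013 -0.001  0.022] turn -0.004
foot est [542.4   39.84  60.03]
t 19.0 pos [541.95  39.95 151.13] yaw -0.03 z [ 0.0049 -0.0012 -1.    ] F [-0.57 -0.83  2.99] M [ 0.084 -0.008 -0.02 ] w 17.89
units [-0.028 -0.001  0.022] turn -0.003
foot est [543.17  39.81  60.02]
t 19.5 pos [542.68  39.91 151.12] yaw -0.03 z [ 0.0054 -0.0012 -1.    ] F [-0.39  0.1   1.35] M [0.076 0.017 0.053] w 18.09
units [-0.044 -0.002  0.022] turn -0.004
```

```bash
python3 -m handwheel '[0,0,-0.03,0,-0.02,-0.01,-0.03,0,-0.04,-0.01,-0.02,0,-0.04,-0.01,0,0,-0.04,-0.01,0.003,0]'>/dev/null;python3 s3.py; python3 -m handwheel '[0,0,-0.03,0,-0.012,0,-0.03,0,-0.012,0,-0.02,0,-0.012,0,0,0,-0.012,0,0.005,0]'>/dev/null;python3 s3.py; python3 -m handwheel '[0,0,-0.03,0,-0.012,0,-0.03,0,-0.012,0,-0.02,0,-0.012,0,0,0,-0.012,0,0.005,0]'>/dev/null;python3 s3.py;python3 -m handwheel '[0,0,-0.03,0,-0.012,0,-0.03,0,-0.012,0,-0.02,0,-0.012,0,0,0,-0.012,0,0.005,0]'>/dev/null;python3 s3.py
```

```text
foot est [541.31  40.35  60.01]
t 20.0 pos [540.79  40.46 151.11] yaw -0.03 z [ 0.0057 -0.0012 -1.    ] F [-0.65 -0.36  2.46] M [ 0.106 -0.016  0.055] w 18.45
units [-0.006  0.009  0.022] turn -0.004
foot est [541.08  40.31  60.06]
t 20.5 pos [540.49  40.42 151.16] yaw -0.03 z [ 0.0065 -0.0012 -1.    ] F [-0.09 -0.02  0.98] M [ 0.027  0.026 -0.044] w 17.84
units [-0.002  0.008  0.023] turn -0.004
foot est [540.79  40.31  60.04]
t 21.0 pos [540.14  40.42 151.13] yaw -0.03 z [ 0.0071 -0.0012 -1.    ] F [-0.76  0.25  2.85] M [0.057 0.015 0.04 ] w 18.35
units [0.004 0.008 0.023] turn -0.004
foot est [540.53  40.29  60.07]
t 21.5 pos [539.82  40.4  151.17] yaw -0.03 z [ 0.0078 -0.0013 -1.    ] F [0.4  0.48 2.42] M [ 0.089 -0.009  0.031] w 18.0
units [0.009 0.008 0.023] turn -0.004
```

```bash
python3 -m handwheel '[0,0,-0.03,0,-0.005,-0.01,-0.03,0,-0.005,-0.01,-0.02,0,-0.005,-0.01,0,0,-0.005,-0.01,0.005,0]'>/dev/null;python3 s3.py|head -2; python3 -m handwheel '[0,0,-0.03,0,0.003,0,-0.03,0,0.003,0,-0.02,0,0.003,0,0,0,0.003,0,0.005,0]'>/dev/null;python3 s3.py|head -2; python3 -m handwheel '[0,0,-0.03,0,0.003,0,-0.03,0,0.003,0,-0.02,0,0.003,0,0,0,0.003,0,0.005,0]'>/dev/null;python3 s3.py|head -2;python3 -m handwheel '[0,0,-0.03,0,0.003,0,-0.03,0,0.003,0,-0.02,0,0.003,0,0,0,0.003,0,0.005,0]'>/dev/null;python3 s3.py|head -2
```

```text
foot est [540.62  40.81  60.08]
t 22.0 pos [539.85  40.92 151.17] yaw -0.04 z [ 0.0085 -0.0012 -1.    ] F [-0.31 -0.04  2.59] M [0.035 0.017 0.025] w 18.15
foot est [541.07  40.75  60.07]
t 22.5 pos [540.25  40.87 151.17] yaw -0.04 z [ 0.0091 -0.0013 -1.    ] F [-0.35  0.2   2.91] M [ 0.104 -0.034 -0.007] w 18.01
foot est [541.49  40.72  60.02]
t 23.0 pos [540.61  40.84 151.12] yaw -0.04 z [ 0.0096 -0.0013 -1.    ] F [ 0.04 -0.41  2.  ] M [ 0.03   0.061 -0.026] w 18.05
foot est [541.92  40.72  60.02]
t 23.5 pos [541.    40.84 151.12] yaw -0.04 z [ 0.0102 -0.0014 -0.9999] F [ 0.94 -0.79  1.45] M [ 0.043  0.049 -0.033] w 18.0
```

```bash
python3 -m handwheel '[0,0,-0.1,0,0,0,-0.3,0,0,0,-0.4,0,0,0,-0.4,0,0,0,-0.4,0]'>/dev/null;python3 s3.py|head -2; python3 -c "
from h import *
im=manip.get_image('side');cv2.imwrite('pics/side5.png',im)
cv2.imwrite('pics/side5c.png',cv2.resize(im[130:220,220:310],None,fx=6,fy=6,interpolation=cv2.INTER_CUBIC))
# dowel centre line by row: channel b edges on wood background are weak; use red-blue + value
for r in range(160,200,4): print(r,im[r,250:278,2])
"
```

```text
foot est [541.87  40.73  80.25]
t 24.0 pos [540.91  40.85 171.35] yaw -0.04 z [ 0.0106 -0.0014 -0.9999] F [ 0.59  0.25 -0.68] M [0.044 0.01  0.024] w 18.45
160 [163 162 161 163 163 164 165 163 149 133 129 131 137 137 138 136 135 139
 150 160 163 164 167 169 171 170 168 170]
164 [165 165 167 165 162 162 161 157 149 135 130 133 138 139 138 136 137 142
 156 167 168 168 167 169 166 166 164 165]
168 [161 161 162 162 160 162 162 162 148 135 135 134 137 140 139 132 129 138
 155 164 166 164 164 160 158 160 160 163]
172 [161 163 165 167 166 168 167 164 150 135 132 133 138 137 135 133 131 139
 152 157 159 160 161 164 161 160 161 160]
176 [164 164 162 164 165 165 166 160 153 142 135 136 139 137 135 135 130 142
 155 160 161 161 159 157 161 160 160 159]
180 [163 165 161 164 163 161 161 154 146 136 137 136 139 140 134 136 133 143
 155 157 159 157 158 158 158 160 160 161]
184 [162 158 156 158 158 160 160 160 149 137 137 138 139 138 135 131 132 145
 154 160 158 159 154 155 156 155 159 157]
188 [166 166 160 158 157 157 157 156 142 137 137 137 138 135 136 133 131 144
 152 156 155 156 157 153 154 154 151 155]
192 [182 181 182 182 185 182 180 174 157 141 136 139 140 136 133 133 133 144
 154 154 154 153 154 156 155 159 161 160]
196 [142 149 165 176 181 182 182 179 170 153 144 138 140 137 129 129 129 133
 142 145 156 158 160 160 158 156 156 158]
```

View pics/side5c.png

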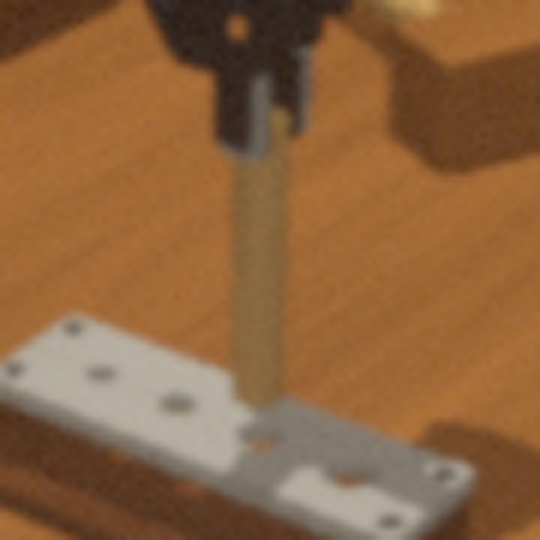

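```bash
cat > ax.py <<'E'
from h import *
import sys
def axis(im,r0,r1,c0,c1):
    out=[]
    for r in range(r0,r1):
        g=cv2.GaussianBlur(im[r-1:r+2].astype(np.float32),(3,3),0)[1,:,2]
        d=np.diff(g)
        L=d[c0-6:c0+6];Rr=d[c1-6:c1+6]
        l=np.clip(-L,0,None)**2;rr=np.clip(Rr,0,None)**2
        i=np.argmax(l);j=np.argmax(rr)
        sl=slice(max(i-2,0),i+3);sr=slice(max(j-2,0),j+3)
        lu=(np.arange(c0-6,c0+6)[sl]*l[sl]).sum()/l[sl].sum()+.5
        ru=(np.arange(c1-6,c1+6)[sr]*rr[sr]).sum()/rr[sr].sum()+.5
        out.append((r,lu,ru))
    return np.array(out)
if __name__=="__main__":
    im=cv2.imread('pics/side5.png'); a=axis(im,160,190,258,268); m=(a[:,1]+a[:,2])/2
    print("width",np.median(a[:,2]-a[:,1])); p=np.polyfit(a[:,0],m,1); print("fit u at 160,190",np.polyval(p,[160,190]),"resid",np.std(m-np.polyval(p,a[:,0])))
    for x,y in((541.0,40.85),(541.87,40.73)):
        for z in(.08,.15): print(x,y,z,proj('side',np.array([x/1000,y/1000,z])))
E
python3 ax.py
```

```text
width 9.430082250205999
fit u at 160,190 [262.99606621 262.378681  ] resid 0.09271639052348193
541.0 40.85 0.08 [262.50939033 195.58999274]
541.0 40.85 0.15 [262.72524142 171.22751896]
541.87 40.73 0.08 [262.26322775 195.4496466 ]
541.87 40.73 0.15 [262.47021333 171.09449811]
```

```bash
python3 - <<'E'
from ax import *
im=cv2.imread('pics/side4.png'); a=axis(im,165,186,259,268); m=(a[:,1]+a[:,2])/2
p=np.polyfit(a[:,0],m,1);print(np.median(a[:,2]-a[:,1]),np.polyval(p,[165,186,202.3]),np.std(m-np.polyval(p,a[:,0])))
b=axis(im,192,203,259,268);print((b[:,1]).mean(),b[:,2].mean())
X=np.array([.53977,.04009,.06]);print("pred",proj('side',X), proj('side',np.array([.53962,.04005,.14])))
o=cv2.imread('pics/side0.png')
for n,c0 in(("h2",259.),):
  for ch in (0,1,2):
    g=o[201:205,:,ch].astype(float)
    for row in g:
        d=np.diff(row)[256:271]; l=np.clip(-d,0,None)**2; r=np.clip(d,0,None)**2
        k=np.arange(256,271)+.5; L=(k[:7]*l[:7]).sum()/l[:7].sum(); R=(k[6:]*r[6:]).sum()/r[6:].sum(); print(ch,L.round(2),R.round(2),((L+R)/2).round(2),end=' | ')
    print()
# vertical edges
for ch in (0,2):
  for c in (262,263,264):
    col=o[197:208,c,ch].astype(float);d=np.diff(col);k=np.arange(197,207)+.5
    l=np.clip(-d,0,None)**2;r=np.clip(d,0,None)**2;print(ch,c,(k*l).sum()/l.sum(),(k*r).sum()/r.sum())
E
```

```text
9.214989585670367 [263.41129185 263.30031124 263.21416915] 0.0759721621337296
259.00106087459756 268.7028914411187
pred [263.0228453  202.28492538] [263.34836055 174.86291403]
0 259.91 265.61 262.76 | 0 259.41 266.32 262.86 | 0 259.82 266.16 262.99 | 0 260.66 265.62 263.14 | 
1 259.96 265.59 262.77 | 1 259.59 266.34 262.97 | 1 259.55 266.17 262.86 | 1 260.5 265.63 263.07 | 
2 259.79 265.83 262.81 | 2 259.46 266.48 262.97 | 2 259.41 266.6 263.01 | 2 259.56 266.37 262.96 | 
0 262 200.54776119402985 204.55283018867925
0 263 200.81474820143885 204.56177156177156
0 264 200.76472962066183 204.5131992457574
2 262 200.50996677740864 203.80440251572327
2 263 200.55351170568562 203.77
2 264 200.60646041856234 203.76535626535627
```

```bash
cat > s3.py <<'E'
from h import *
import sys
s=manip.state(); z=s["tcp_rot"][:,2]
print("foot est",((s["ee_pos"]+z*.0911)*1000).round(2))
x,y=(float(a)/1000 for a in sys.argv[1:3])
to(x-z[0]*.0911,y-z[1]*.0911,.150)
E
python3 -m handwheel '[0,0,0.1,0,0,0,0.24,0]'>/dev/null;python3 s3.py 540.5 39.9;python3 -m handwheel '[-0.02,0.01,-0.1,0,-0.02,0.01,-0.1,0,-0.02,0.01,-0.1,0,-0.02,0.01,-0.1,0]'>/dev/null;python3 s3.py 540.5 39.9
```

```text
foot est [541.69  40.73  67.39]
t 24.25 pos [540.78  40.85 158.49] yaw -0.04 z [ 0.01   -0.0014 -0.9999] F [-0.04 -0.73 -1.65] M [ 0.003  0.01  -0.022] w 17.83
units [-0.025  0.016  0.17 ] turn -0.005
foot est [540.87  40.22  72.63]
t 24.65 pos [539.91  40.35 163.72] yaw -0.04 z [ 0.0105 -0.0014 -0.9999] F [ 0.34 -0.17 -0.22] M [-0.03  -0.022  0.011] w 18.27
units [-0.01   0.006  0.274] turn -0.005
```

```bash
python3 -m handwheel '[-0.01,0.006,0.12,0,-0.01,0.006,0.21,0,-0.01,0.006,0.24,0,-0.01,0.006,0.255,0,-0.01,0.006,0.265,0]'>/dev/null;python3 s3.py 540.2 40.3; python3 -m handwheel '[0,0,-0.03,0,-0.01,-0.007,-0.03,0,-0.012,-0.007,-0.02,0,-0.012,-0.007,0,0,-0.012,-0.007,0.007,0]'>/dev/null;python3 s3.py 539.9 40.7;  python3 -m handwheel '[0,0,-0.03,0,-0.01,-0.008,-0.03,0,-0.012,-0.008,-0.02,0,-0.012,-0.008,0,0,-0.012,-0.008,0.007,0]'>/dev/null;python3 s3.py 539.6 41.1; python3 -m handwheel '[0,0,-0.03,0,-0.01,-0.008,-0.03,0,-0.012,-0.008,-0.02,0,-0.012,-0.008,0,0,-0.012,-0.008,0.007,0]'>/dev/null;python3 s3.py 539.3 41.5
```

```text
foot est [541.16  39.89  60.04]
t 25.15 pos [540.09  40.02 151.13] yaw -0.04 z [ 0.0118 -0.0014 -0.9999] F [0.43 0.21 5.16] M [0.121 0.064 0.038] w 17.94
units [-0.02  -0.008  0.022] turn -0.005
foot est [540.97  40.24  60.03]
t 25.65 pos [539.83  40.37 151.12] yaw -0.04 z [ 0.0126 -0.0014 -0.9999] F [-0.24  0.22  3.07] M [0.061 0.028 0.038] w 18.25
units [-0.022 -0.009  0.022] turn -0.006
foot est [540.85  40.66  60.08]
t 26.15 pos [539.61  40.78 151.17] yaw -0.04 z [ 0.0136 -0.0014 -0.9999] F [0.41 0.43 3.46] M [0.087 0.005 0.007] w 17.97
units [-0.025 -0.009  0.023] turn -0.005
foot est [540.71  41.07  60.13]
t 26.65 pos [539.39  41.2  151.22] yaw -0.05 z [ 0.0145 -0.0014 -0.9999] F [0.21 0.31 2.99] M [0.082 0.01  0.01 ] w 17.97
units [-0.029 -0.009  0.024] turn -0.006
```

```bash
sed -i 's/^x,y=/f=(s["ee_pos"]+z*.0911)*1000; print("c",(.314*(f[0]-539.77)+.245*(f[1]-40.09)).round(3))\nx,y=/' s3.py; python3 -m handwheel '[0,0,-0.04,0,-0.015,-0.005,-0.04,0,-0.03,-0.005,-0.03,0,-0.03,-0.005,-0.005,0,-0.03,-0.005,0.005,0]'>/dev/null;python3 s3.py 539.43 41.3; python3 -m handwheel '[0.002,0.003,0.003,0,0.004,0.006,0.003,0,0.006,0.009,0.003,0,0.008,0.012,0.003,0,0.01,0.015,0.003,0]'>/dev/null;python3 s3.py 540.2 40.3
```

```text
foot est [539.56  41.31  60.12]
c 0.234
t 27.15 pos [538.17  41.44 151.21] yaw -0.04 z [ 0.0152 -0.0014 -0.9999] F [0.63 0.21 3.76] M [ 0.096 -0.017  0.044] w 18.44
units [-0.003  0.     0.024] turn -0.005
foot est [540.16  40.71  60.08]
c 0.274
t 27.65 pos [538.76  40.81 151.17] yaw -0.04 z [ 0.0154 -0.0011 -0.9999] F [-0.84  0.74  2.83] M [ 0.318  0.061 -0.047] w 18.06
units [0.    0.008 0.023] turn -0.006
```

```bash
python3 -m handwheel '[-0.002,0.003,0.002,0,-0.001,0.006,0.002,0,0,0.009,0.002,0,0.002,0.012,0.002,0,0.004,0.015,0.002,0]'>/dev/null;python3 s3.py 540.2 40.3;python3 -m handwheel '[0.001,0.003,0.002,0,0.002,0.006,0.002,0,0.004,0.009,0.002,0,0.006,0.012,0.002,0,0.008,0.015,0.002,0]'>/dev/null;python3 s3.py 540.2 40.3
```

```text
foot est [540.44  40.11  60.09]
c 0.214
t 28.15 pos [539.02  40.19 151.17] yaw -0.05 z [ 1.560e-02 -9.000e-04 -9.999e-01] F [0.47 1.79 3.09] M [ 0.563  0.066 -0.003] w 18.28
units [-0.005 -0.004  0.023] turn -0.006
foot est [540.88  39.5   60.05]
c 0.202
t 28.65 pos [539.45  39.55 151.14] yaw -0.05 z [ 1.560e-02 -6.000e-04 -9.999e-01] F [0.51 2.25 3.22] M [ 0.678  0.05  -0.011] w 17.75
units [-0.014 -0.016  0.022] turn -0.006
```

```bash
python3 -m handwheel '[0,0,-0.03,0,-0.011,-0.002,-0.03,0,-0.011,-0.002,-0.02,0,-0.011,-0.002,0,0,-0.011,-0.002,0.008,0]'>/dev/null;python3 s3.py 540.25 40.2;python3 -m handwheel '[0,0,-0.03,0,-0.014,-0.008,-0.03,0,-0.014,-0.008,-0.02,0,-0.014,-0.008,0,0,-0.014,-0.008,0.008,0]'>/dev/null;python3 s3.py 539.95 40.6
```

```text
foot est [540.86  39.36  60.07]
c 0.163
t 29.15 pos [539.34  39.45 151.16] yaw -0.05 z [ 0.0167 -0.001  -0.9999] F [ 0.02 -0.71  4.13] M [-0.029  0.002  0.001] w 18.1
units [-0.013 -0.017  0.023] turn -0.006
foot est [540.66  39.78  60.08]
c 0.204
t 29.65 pos [539.06  39.86 151.16] yaw -0.05 z [ 0.0177 -0.001  -0.9998] F [0.61 0.08 2.95] M [ 0.064 -0.046 -0.027] w 17.97
units [-0.015 -0.016  0.023] turn -0.007
```

```bash
python3 -m handwheel '[0,0,-0.03,0,-0.016,-0.008,-0.03,0,-0.016,-0.008,-0.02,0,-0.016,-0.008,0,0,-0.016,-0.008,0.008,0]'>/dev/null;python3 s3.py 540.25 40.2;python3 -m handwheel '[0,0,-0.03,0,-0.016,-0.008,-0.03,0,-0.016,-0.008,-0.02,0,-0.016,-0.008,0,0,-0.016,-0.008,0.008,0]'>/dev/null;python3 s3.py 539.95 40.6;python3 -m handwheel '[0,0,-0.03,0,-0.016,-0.008,-0.03,0,-0.016,-0.008,-0.02,0,-0.016,-0.008,0,0,-0.016,-0.008,0.008,0]'>/dev/null;python3 s3.py 539.95 40.6
```

```text
foot est [540.36  40.18  60.11]
c 0.21
t 30.15 pos [538.66  40.27 151.19] yaw -0.06 z [ 0.0187 -0.001  -0.9998] F [0.45 0.02 4.5 ] M [ 0.112  0.07  -0.076] w 17.93
units [-0.003 -0.     0.024] turn -0.007
foot est [540.1   40.59  60.13]
c 0.225
t 30.65 pos [538.3   40.68 151.21] yaw -0.06 z [ 1.970e-02 -9.000e-04 -9.998e-01] F [0.39 0.12 4.7 ] M [ 0.106 -0.025 -0.009] w 17.95
units [-0.003 -0.     0.024] turn -0.007
foot est [539.79  41.03  60.14]
c 0.236
t 31.15 pos [537.9   41.11 151.22] yaw -0.06 z [ 2.070e-02 -9.000e-04 -9.998e-01] F [0.49 1.07 3.89] M [0.104 0.032 0.036] w 18.36
units [0.003 0.009 0.024] turn -0.007
```

Hole 2 hasn't been found yet, and the tool tilts slightly with every hop. The press on hole 1 only needs 2.5 mm centring, so I'll do that now. After that I'll calibrate by feeling the walls of hole 3.

```bash
python3 -m handwheel '[0,0,-0.1,0,0.2,-0.01,-0.1,0,0.5,-0.02,-0.1,0,0.87,-0.026,-0.1,0,0.87,-0.026,-0.1,0]'>/dev/null;python3 s3.py 583.5 42.3;
```

```text
foot est [585.18  42.03  66.05]
c 14.734
t 31.65 pos [583.18  42.13 157.13] yaw -0.06 z [ 0.0219 -0.0011 -0.9998] F [-0.67  0.65  0.08] M [ 0.022 -0.033  0.008] w 17.82
units [-0.037 -0.006  0.142] turn -0.008
```

```bash
python3 -m handwheel '[-0.03,-0.006,0.05,0,-0.037,-0.006,0.1,0,-0.037,-0.006,0.115,0,-0.037,-0.006,0.125,0,-0.037,-0.006,0.13,0]'>/dev/null;python3 s3.py 583.5 42.3;python3 -m handwheel '[0,0,0.008,0,0,0,0.016,0,0,0,0.02,0]'>/dev/null;python3 s3.py 583.5 42.3
```

```text
foot est [583.81  42.43  60.17]
c 14.401
t 32.15 pos [581.7   42.52 151.24] yaw -0.06 z [ 0.0231 -0.001  -0.9997] F [-0.1   1.14  4.35] M [ 0.196  0.003 -0.056] w 17.92
units [-0.007  0.003  0.025] turn -0.008
foot est [584.62  42.43  60.09]
c 14.656
t 32.45 pos [582.36  42.52 151.16] yaw -0.06 z [ 0.0249 -0.0011 -0.9997] F [0.08 1.21 6.35] M [ 0.176  0.011 -0.002] w 18.25
units [-0.023  0.003  0.023] turn -0.007
```

```bash
python3 -m handwheel '[-0.005,0,0.012,0,-0.01,0,0.024,0,-0.012,0,0.03,0]'>/dev/null;python3 s3.py 583.5 42.3;python3 -m handwheel '[-0.005,0,0.012,0,-0.01,0,0.024,0,-0.012,0,0.03,0]'>/dev/null;python3 s3.py 583.5 42.3
```

```text
foot est [585.4   42.39  60.03]
c 14.891
t 32.75 pos [582.87  42.5  151.1 ] yaw -0.06 z [ 0.0277 -0.0012 -0.9996] F [-0.77  1.2   8.56] M [0.205 0.088 0.004] w 17.93
units [-0.039  0.002  0.021] turn -0.008
foot est [586.12  42.36  60.01]
c 15.11
t 33.05 pos [583.34  42.48 151.06] yaw -0.06 z [ 0.0305 -0.0013 -0.9995] F [-1.23  0.92  8.96] M [0.253 0.128 0.019] w 18.07
units [-0.053  0.001  0.02 ] turn -0.008
```

```bash
python3 -m handwheel '[0,0,-0.05,0,-0.05,0,-0.1,0,-0.08,0,-0.1,0,-0.08,0,-0.1,0]'>/dev/null;python3 s3.py 583.3 42.3;python3 -c "
from ax import *
im=manip.get_image('side');cv2.imwrite('pics/side6.png',im)
cv2.imwrite('pics/side6c.png',cv2.resize(im[120:220,200:300],None,fx=6,fy=6,interpolation=cv2.INTER_CUBIC))
s=manip.state();z=s['tcp_rot'][:,2]
for k in(.03,.0911):print(proj('side',s['ee_pos']+z*k))
"
```

```text
foot est [581.16  42.41  64.23]
c 13.565
t 33.45 pos [578.5   42.52 155.3 ] yaw -0.06 z [ 0.0292 -0.0012 -0.9996] F [ 0.32 -0.13 -0.15] M [ 0.013 -0.036  0.009] w 18.0
units [0.04  0.002 0.107] turn -0.008
[249.96424271 175.22808726]
[249.627707   195.59006545]
```

View pics/side6c.png

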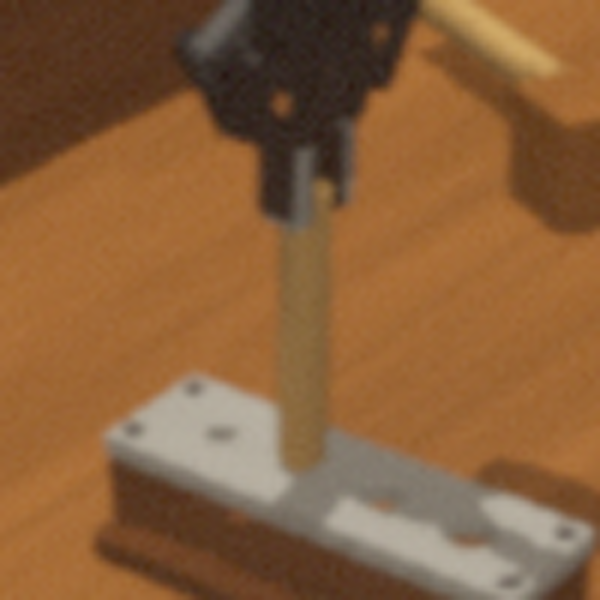

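```bash
python3 - <<'E'
from ax import *
im=cv2.imread('pics/side6.png')
for c0,c1 in((246,255),):
    a=axis(im,160,186,c0,c1); m=(a[:,1]+a[:,2])/2;p=np.polyfit(a[:,0],m,1);print(np.median(a[:,2]-a[:,1]),np.polyval(p,[175.2,195.6]),np.std(m-np.polyval(p,a[:,0])))
E
```

```text
9.125011031994163 [250.15770385 249.89214285] 0.08342605813188658
```

```bash
python3 -m handwheel '[0.035,0.006,0.07,0,0.035,0.006,0.1,0,0.035,0.006,0.12,0,0.035,0.006,0.135,0,0.035,0.006,0.14,0]'>/dev/null;python3 s3.py 583.8 42.0;python3 -m handwheel '[0,0,0.02,0,0,0,0.04,0,-0.01,0,0.05,0]'>/dev/null;python3 s3.py 583.8 42.0
```

```text
foot est [586.05  41.98  60.04]
c 14.997
t 34.0 pos [582.88  42.12 151.08] yaw -0.07 z [ 0.0349 -0.0014 -0.9994] F [-0.1   0.83  9.72] M [ 0.182  0.038 -0.026] w 18.41
units [-0.046 -0.     0.02 ] turn -0.008
foot est [588.05  41.97  60.04]
c 15.621
t 34.3 pos [584.44  42.11 151.07] yaw -0.07 z [ 0.0397 -0.0016 -0.9992] F [-0.67  1.38 13.51] M [ 0.306  0.161 -0.055] w 18.18
units [-0.086 -0.001  0.018] turn -0.008
```

```bash
python3 - <<'E'
from ax import *
im=manip.get_image('side');cv2.imwrite('pics/side7.png',im)
cv2.imwrite('pics/side7c.png',cv2.resize(im[120:220,200:300],None,fx=6,fy=6,interpolation=cv2.INTER_CUBIC))
s=manip.state();z=s['tcp_rot'][:,2];print(s['contact_force'],s['ee_pos'],z)
for k in(.03,.0911):print(proj('side',s['ee_pos']+z*k))
a=axis(im,164,190,245,254); m=(a[:,1]+a[:,2])/2;p=np.polyfit(a[:,0],m,1);print(np.median(a[:,2]-a[:,1]),np.polyval(p,[177,197.6]),np.std(m-np.polyval(p,a[:,0])))
E
```

```text
[-0.75123751  0.50075542 10.96678002] [0.58439416 0.04211875 0.15106287] [ 0.03966631 -0.00160414 -0.99921169]
[248.19661387 175.86750691]
[247.73158482 196.01121808]
9.186045835673838 [249.12581086 249.56758328] 0.0643974583785918
```

View pics/side7c.png

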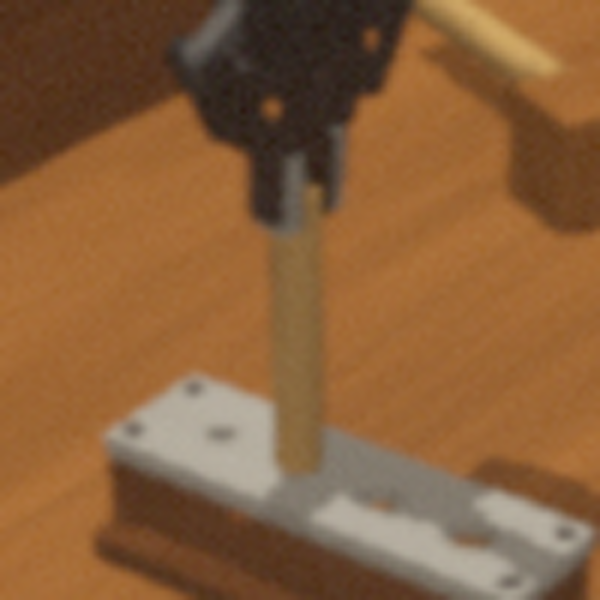

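The dowel has pivoted slightly in the jaws: the foot stayed at side (249.6,197) while the tool moved to +x. I'll straighten it with the foot held under load, then grip harder.

```bash
python3 -m handwheel '[-0.02,0,0,0,-0.04,0,0,0,-0.06,0,0,0,-0.08,0,0,0,-0.08,0,0,0]' >/dev/null;python3 s3.py 583.8 42.0;python3 - <<'E'
from ax import *
im=manip.get_image('side');cv2.imwrite('pics/side8.png',im)
s=manip.state();z=s['tcp_rot'][:,2]
for k in(.03,.0911):print(proj('side',s['ee_pos']+z*k))
a=axis(im,164,190,246,255); m=(a[:,1]+a[:,2])/2;p=np.polyfit(a[:,0],m,1);print(np.median(a[:,2]-a[:,1]),np.polyval(p,[177,197.6]),np.std(m-np.polyval(p,a[:,0])))
E
```

```text
foot est [584.18  41.88  60.03]
c 14.384
t 34.85 pos [580.52  42.04 151.06] yaw -0.07 z [ 0.0402 -0.0018 -0.9992] F [-0.81  0.49  3.33] M [-0.057 -0.123  0.001] w 17.87
units [-0.009 -0.002  0.021] turn -0.008
[249.40511752 176.34845434]
[248.8946689  196.50661522]
9.102540110997055 [248.99805523 248.01150084] 0.1092097468312032
```

```bash
python3 - <<'E'
from ax import *
o=[]
for n,c in((6,(246,255)),(7,(245,254)),(8,(245,254))):
    im=cv2.imread(f'pics/side{n}.png'); a=axis(im,160,196,*c); print(n,[(int(r),round(l,1),round(q,1)) for r,l,q in a[::4]])
    o.append(cv2.resize(im[150:205,225:270],None,fx=5.5,fy=9,interpolation=cv2.INTER_CUBIC))
cv2.imwrite('pics/cmp.png',np.hstack(o))
E
```

```text
6 [(160, np.float64(245.7), np.float64(254.9)), (164, np.float64(245.7), np.float64(254.9)), (168, np.float64(245.8), np.float64(255.0)), (172, np.float64(245.7), np.float64(254.7)), (176, np.float64(245.6), np.float64(254.7)), (180, np.float64(245.3), np.float64(254.6)), (184, np.float64(245.4), np.float64(254.6)), (188, np.float64(245.5), np.float64(254.5)), (192, np.float64(245.8), np.float64(256.2))]
7 [(160, np.float64(244.1), np.float64(253.5)), (164, np.float64(244.0), np.float64(253.4)), (168, np.float64(244.4), np.float64(253.6)), (172, np.float64(244.4), np.float64(253.7)), (176, np.float64(244.6), np.float64(253.7)), (180, np.float64(244.5), np.float64(253.7)), (184, np.float64(244.8), np.float64(253.9)), (188, np.float64(245.0), np.float64(253.9)), (192, np.float64(245.0), np.float64(255.1))]
8 [(160, np.float64(245.3), np.float64(254.5)), (164, np.float64(244.8), np.float64(254.1)), (168, np.float64(244.9), np.float64(254.0)), (172, np.float64(244.8), np.float64(253.9)), (176, np.float64(244.7), np.float64(253.7)), (180, np.float64(244.5), np.float64(253.4)), (184, np.float64(244.0), np.float64(253.1)), (188, np.float64(244.1), np.float64(252.8)), (192, np.float64(244.0), np.float64(256.9))]
```

View pics/cmp.png

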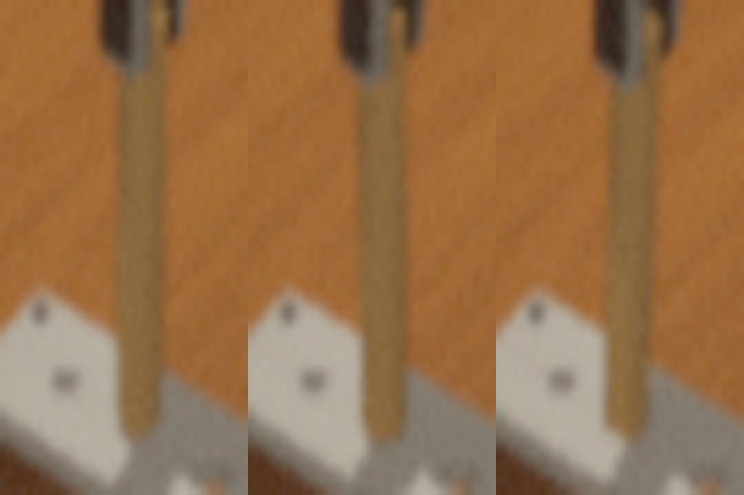

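```bash
python3 -m handwheel '[0,0,-0.06,0,-0.2,0.02,-0.07,0,-0.45,0.025,-0.08,0,-0.45,0.025,-0.06,0,-0.45,0.025,-0.04,0]' >/dev/null;python3 s3.py 562.5 41;
```

```text
foot est [561.04  40.7   60.65]
c 6.828
t 35.4 pos [557.44  40.85 151.68] yaw -0.07 z [ 0.0395 -0.0016 -0.9992] F [ 0.87  0.24 -1.29] M [-0.042  0.068  0.011] w 18.17
units [ 0.028 -0.006  0.035] turn -0.009
```

```bash
python3 -m handwheel '[0,0,0.01,0,0,0,0.018,0,0,0,0.02,0]' >/dev/null;python3 s3.py 562.5 41;python3 -m handwheel '[0,0,0,0,0,0,0,0,0,0,0,0]' 0.6 >/dev/null; python3 s3.py 562 41;  python3 - <<'E'
from ax import *
im=manip.get_image('side');cv2.imwrite('pics/side9.png',im)
cv2.imwrite('pics/side9c.png',cv2.resize(im[120:220,200:300],None,fx=6,fy=6,interpolation=cv2.INTER_CUBIC))
a=axis(im,165,192,251,261);m=(a[:,1]+a[:,2])/2;p=np.polyfit(a[:,0],m,1);print(np.polyval(p,[170,199.7]),np.std(m-np.polyval(p,a[:,0])))
print(proj('side',np.array([.5625,.041,.14])),proj('side',np.array([.5625,.041,.06])))
E
```

```text
foot est [561.95  40.67  60.32]
c 7.106
t 35.7 pos [558.22  40.82 151.34] yaw -0.07 z [ 0.0409 -0.0017 -0.9992] F [0.3  0.25 4.43] M [ 0.078 -0.044  0.059] w 17.96
units [ 0.01  -0.007  0.027] turn -0.009
foot est [561.58  40.69  59.87]
c 6.997
t 36.0 pos [557.94  40.84 150.9 ] yaw -0.07 z [ 0.04   -0.0017 -0.9992] F [-0.14 -0.17  0.37] M [0.026 0.072 0.037] w 33.93
units [ 0.008 -0.006  0.018] turn -0.009
[256.98210209 256.05942938] 0.09213713014599653
[255.70085777 172.04019964] [255.72948583 199.30418792]
```

View pics/side9c.png

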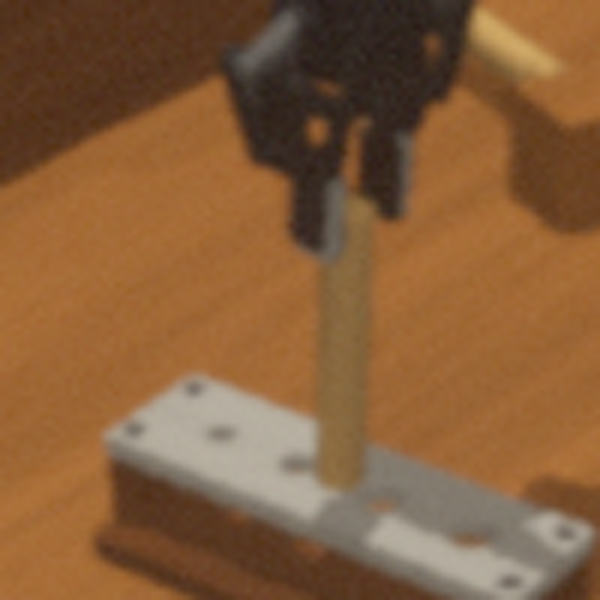

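```bash
python3 -m handwheel '[0,0,0,0,0,0,0,0]' >/dev/null; python3 - <<'E'
from ax import *
im=manip.get_image('side');cv2.imwrite('pics/side10.png',im)
a=axis(im,165,190,251,261);m=(a[:,1]+a[:,2])/2;p=np.polyfit(a[:,0],m,1);print(np.polyval(p,[170,199.7]),np.std(m-np.polyval(p,a[:,0])))
print([tuple(np.round(x,1).tolist()) for x in a[::4]])
E
```

```text
[256.03633089 256.27865874] 0.07798406858148291
[(165.0, 251.2, 260.9), (169.0, 251.1, 260.8), (173.0, 251.5, 260.7), (177.0, 251.5, 260.9), (181.0, 251.5, 260.7), (185.0, 251.0, 260.9), (189.0, 251.7, 260.8)]
```

```bash
python3 -m handwheel '[0.04,0,0,0,0.08,0,0,0,0.08,0,0,0]' >/dev/null; python3 s3.py 561.4 41 |tail -2; python3 -m handwheel '[0,0,0,0,0,0,0,0,0,0,0,0,0,0,0,0]' 1 120 >/dev/null; python3 s3.py 561.4 41|tail -2; python3 - <<'E'
from ax import *
im=manip.get_image('side');cv2.imwrite('pics/side11.png',im)
a=axis(im,168,190,251,261);m=(a[:,1]+a[:,2])/2;p=np.polyfit(a[:,0],m,1);print(np.polyval(p,[170,199.7]),np.std(m-np.polyval(p,a[:,0])))
s=manip.state();print(s['ee_pos'])
E
```

```text
t 36.6 pos [562.18  40.79 151.05] yaw -0.07 z [ 0.0401 -0.0016 -0.9992] F [ 0.5  -0.18 -0.15] M [0.009 0.057 0.007] w 33.77
units [-0.09  -0.007  0.017] turn -0.009
t 37.0 pos [562.52  40.7  151.56] yaw -0.07 z [ 0.0411 -0.0018 -0.9992] F [-0.61 -0.32  2.97] M [-0.026  0.066  0.01 ] w 15.91
units [-0.098 -0.009  0.027] turn -0.009
[255.540848   256.09721409] 0.10844428246224663
[0.56253696 0.04070842 0.15157055]
```

```bash
python3 -m handwheel '[0,0,-0.02,0,0,0,-0.06,0,0,0,-0.06,0]' >/dev/null; python3 s3.py 561.4 41|tail -2; python3 - <<'E'
from ax import *
im=manip.get_image('side');cv2.imwrite('pics/side12.png',im)
cv2.imwrite('pics/side12c.png',cv2.resize(im[120:220,200:300],None,fx=6,fy=6,interpolation=cv2.INTER_CUBIC))
a=axis(im,163,188,251,261);m=(a[:,1]+a[:,2])/2;p=np.polyfit(a[:,0],m,1);print(np.polyval(p,[170,199.7]),np.std(m-np.polyval(p,a[:,0])))
E
```

```text
t 37.35 pos [562.2   40.79 154.39] yaw -0.07 z [ 0.0406 -0.0017 -0.9992] F [ 0.12  0.   -0.44] M [-0.046 -0.057 -0.069] w 16.29
units [-0.094 -0.007  0.084] turn -0.009
[255.77523266 255.92478009] 0.0535233032115529
```

View pics/side12c.png

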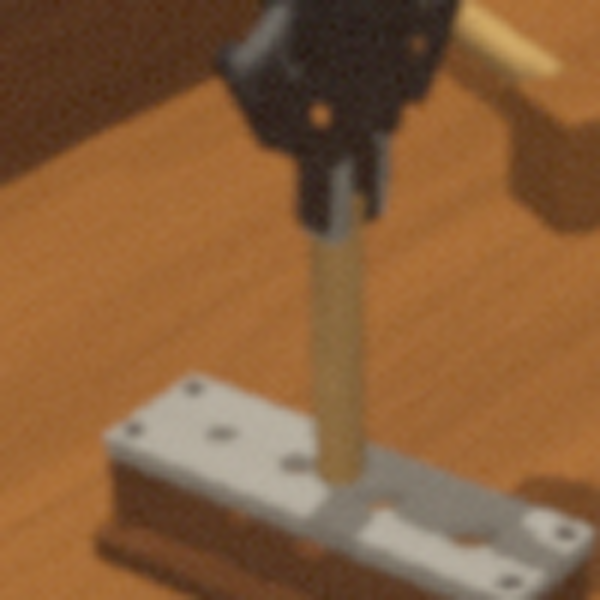

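The finger width shrinks with grip force: 18.1 mm at 70 N and 16.1 mm at 120 N. So the true thickness is about 21 mm, which agrees with the silhouette. This dowel is the 21.4 mm one. Its own hole is hole 3, where it had only about 0.5 mm of play, and hole 2 kept refusing it. I'll press firmly on hole 2, centred.

```bash
python3 -m handwheel '[-0.15,0.005,-0.04,0,-0.35,0.007,-0.04,0,-0.44,0.007,-0.04,0,-0.44,0.007,-0.04,0,-0.44,0.007,-0.04,0]' >/dev/null; python3 s3.py 540 40.3|tail -2; python3 - <<'E'
from ax import *
im=manip.get_image('side');cv2.imwrite('pics/side13.png',im)
a=axis(im,163,186,259,268);m=(a[:,1]+a[:,2])/2;p=np.polyfit(a[:,0],m,1);print(np.polyval(p,[170,199]),np.std(m-np.polyval(p,a[:,0])))
s=manip.state();e=s['ee_pos'];print(e);print(proj('side',np.array([e[0],e[1],.14])),proj('side',np.array([e[0],e[1],.065])))
E
```

```text
t 37.9 pos [540.03  40.42 155.53] yaw -0.08 z [ 0.0409 -0.0018 -0.9992] F [ 0.32 -0.81 -0.53] M [-0.023  0.014  0.001] w 15.83
units [-0.08  -0.001  0.107] turn -0.01
[262.96355552 263.31188148] 0.10801074266515379
[0.54021242 0.04043317 0.15554268]
[263.05708234 174.84826214] [262.81534248 200.63116337]
```

```bash
python3 -m handwheel '[0.01,0,0.06,0,0.01,0,0.085,0,0.01,0,0.105,0,0.01,0,0.12,0,0.01,0,0.13,0]' >/dev/null; python3 s3.py 540 40.3|tail -2; python3 -m handwheel '[0,0,0.02,0,0,0,0.035,0]' >/dev/null; python3 s3.py 540 40.3|tail -2;python3 - <<'E'
from ax import *
im=manip.get_image('side');cv2.imwrite('pics/side14.png',im)
a=axis(im,163,188,259,268);m=(a[:,1]+a[:,2])/2;p=np.polyfit(a[:,0],m,1);print(np.polyval(p,[170,202.3]),np.std(m-np.polyval(p,a[:,0])))
print(manip.state()['contact_force'])
E
```

```text
t 38.45 pos [542.9   40.3  151.44] yaw -0.08 z [ 0.0454 -0.0021 -0.999 ] F [-1.62  0.32 11.16] M [ 0.195  0.169 -0.021] w 16.36
units [-0.142 -0.004  0.022] turn -0.009
t 38.65 pos [544.32  40.3  151.45] yaw -0.07 z [ 0.0485 -0.0022 -0.9988] F [-1.41  1.43 11.6 ] M [0.169 0.285 0.044] w 16.15
units [-0.176 -0.004  0.02 ] turn -0.009
[261.96679115 262.96626664] 0.10807034892985534
[-1.80181689  0.85448456  8.82558268]
```

```bash
python3 -m handwheel '[-0.02,0,0.03,0,-0.04,0,0.05,0,-0.05,0,0.06,0,-0.06,0,0.07,0,-0.07,0,0.07,0]' >/dev/null; python3 s3.py 540 40.3|tail -2; python3 - <<'E'
from ax import *
im=manip.get_image('side');cv2.imwrite('pics/side15.png',im)
a=axis(im,163,188,259,268);m=(a[:,1]+a[:,2])/2;p=np.polyfit(a[:,0],m,1);print(np.polyval(p,[170,202.3]),np.std(m-np.polyval(p,a[:,0])))
print(manip.state()['contact_force'])
E
```

```text
t 39.2 pos [543.75  40.24 151.37] yaw -0.07 z [ 0.0552 -0.0025 -0.9985] F [-2.11  1.2  14.  ] M [0.336 0.194 0.031] w 16.06
units [-0.177 -0.005  0.018] turn -0.009
[262.12604747 262.84865142] 0.07665169259099552
[-1.12543739  2.00600448 14.4682261 ]
```

Hole 2 refused the dowel at 14 N, with the foot at u=262.85 against the hole at 262.93. I'll hold briefly and unload, then release on the spot so the dowel squares itself, and regrip.

```bash
python3 -m handwheel '[-0.01,0,0.01,0,-0.02,0,0.01,0,-0.02,0,0.01,0]' >/dev/null; python3 s3.py 540 40.3|tail -2; python3 -m handwheel '[-0.01,0,-0.01,0,-0.02,0,-0.02,0,-0.03,0,-0.025,0,-0.03,0,-0.025,0]' >/dev/null; python3 s3.py 540 40.3|tail -2
```

```text
t 39.55 pos [543.35  40.15 151.44] yaw -0.07 z [ 0.0567 -0.0027 -0.9984] F [-0.45  0.24  4.57] M [ 0.07  -0.033 -0.002] w 15.87
units [-0.172 -0.008  0.019] turn -0.009
t 39.95 pos [541.26  40.19 151.98] yaw -0.07 z [ 0.0554 -0.0026 -0.9985] F [-0.62 -0.14  0.07] M [0.032 0.077 0.012] w 15.8
units [-0.128 -0.007  0.033] turn -0.009
```

```bash
python3 -m handwheel '[0,0,0.008,0,0,0,0.012,0]' >/dev/null; python3 s3.py 540 40.3|tail -2; python3 -m handwheel '[0,0,0,0,0,0,0,0,0,0,0,0,0,0,0,0,0,0,0,0]' 0.6 70 >/dev/null; python3 - <<'E'
from ax import *
im=manip.get_image('side');cv2.imwrite('pics/side16.png',im)
a=axis(im,165,188,259,268);m=(a[:,1]+a[:,2])/2;p=np.polyfit(a[:,0],m,1);print(np.polyval(p,[170,202.3]),np.std(m-np.polyval(p,a[:,0])))
E
python3 s3.py 540 40.3|tail -2
```

```text
t 40.15 pos [541.39  40.2  151.46] yaw -0.07 z [ 0.0557 -0.0025 -0.9984] F [-0.38 -0.33  1.84] M [ 0.001  0.024 -0.028] w 16.14
units [-0.131 -0.007  0.022] turn -0.009
[262.62945356 262.13810057] 0.0925518903743778
t 40.7 pos [541.37  40.18 151.47] yaw -0.07 z [ 0.0556 -0.0026 -0.9984] F [-0.15 -0.38  0.75] M [0.016 0.033 0.032] w 34.17
units [-0.13  -0.007  0.022] turn -0.009
```

```bash
python3 -m handwheel '[0,0,0,0,0,0,0,0,0,0,0,0,0,0,0,0,0,0,0,0]' 1 70 >/dev/null; python3 -m handwheel '[0,0,-0.04,0,0,0,-0.12,0,0,0,-0.16,0,0,0,-0.16,0]' >/dev/null; cat > dax.py <<'E'
from ax import *
import sys
# measured vs predicted dowel axis in side view, mean of 3 pictures; x such that axis matches (y from TCP)
ms=[];s=manip.state();e=s['ee_pos'];z=s['tcp_rot'][:,2]
y=e[1]+z[1]*.0911; zf=e[2]-.0911*1.0
pf=proj('side',np.array([e[0],y,zf]));pt=proj('side',np.array([e[0],y,zf+.075]))
for i in range(3):
    im=manip.get_image('side'); r1=int(pf[1])-13;r0=int(pt[1])+2;c=(pf[0]+pt[0])/2
    a=axis(im,r0,r1,int(c-4.5),int(c+4.5));m=(a[:,1]+a[:,2])/2;p=np.polyfit(a[:,0],m,1);ms.append(np.polyval(p,[pt[1],pf[1]]))
M=np.mean(ms,0);print(ms,"pred",pt[0],pf[0]); d=(M-.15-np.array([pt[0],pf[0]]))/-.314; print("dowel x minus TCP x: top",d[0].round(2),"foot",d[1].round(2),"TCP",e*1000,"y foot",y*1000)
E
python3 dax.py; python3 s3.py 495.2 38.1
```

```text
[array([262.35854921, 262.75797244]), array([262.45381327, 262.49962948]), array([262.51753498, 262.41653554])] pred 262.8351175096565 262.60123328002027
dowel x minus TCP x: top 1.73 foot 0.62 TCP [541.35455705  40.14162096 160.1380048 ] y foot 39.8891089273726
foot est [546.17  39.95  68.7 ]
c 1.976
t 41.75 pos [541.07  40.19 159.66] yaw -0.07 z [ 0.0561 -0.0026 -0.9984] F [ 0.21  0.27 -0.19] M [ 0.008 -0.009 -0.02 ] w 18.14
units [-1.029  0.038  0.136] turn -0.009
```

```bash
python3 -m handwheel '[-0.25,0.01,0,0,-0.6,0.03,0,0,-0.93,0.038,0,0,-0.93,0.038,0,0,-0.93,0.038,0,0]' >/dev/null; python3 dax.py; python3 s3.py 495.1 38.1
```

```text
[array([278.44782293, 277.75839586]), array([278.53043142, 277.03355264]), array([278.50192428, 276.92611334])] pred 278.8053881169847 277.97066194614894
dowel x minus TCP x: top 1.47 foot 2.81 TCP [494.97498493  38.28714558 157.15857795] y foot 38.04134026205049
foot est [500.51  37.99  66.29]
c -12.842
t 42.4 pos [495.35  38.24 157.24] yaw -0.07 z [ 0.0566 -0.0027 -0.9984] F [ 0.65 -0.09 -0.41] M [ 0.011  0.027 -0.036] w 17.79
units [-0.116 -0.002  0.138] turn -0.009
```

```bash
python3 -m handwheel '[-0.027,0,0.05,0,-0.027,0,0.09,0,-0.027,0,0.105,0,-0.027,0,0.115,0,-0.027,0,0.125,0]' >/dev/null;python3 s3.py 495.1 38.1|tail -2; python3 -m handwheel '[0,0,0.005,0,0,0,0.01,0,0,0,0.015,0]' >/dev/null;python3 s3.py 495.1 38.1|tail -2
```

```text
t 42.9 pos [494.4   38.24 150.88] yaw -0.07 z [ 0.0566 -0.0027 -0.9984] F [ 0.14  0.86 -0.67] M [ 0.03  -0.007 -0.027] w 18.02
units [-0.09  -0.002  0.012] turn -0.009
t 43.2 pos [494.48  38.23 150.16] yaw -0.08 z [ 0.0567 -0.0027 -0.9984] F [ 0.77 -0.58  0.32] M [ 0.013 -0.01  -0.024] w 17.78
units [-0.091 -0.002 -0.002] turn -0.01
```

```bash
python3 -m handwheel '[0,0,0.02,0,0,0,0.04,0,0,0,0.06,0,0,0,0.08,0,0,0,0.08,0]' >/dev/null;python3 s3.py 495.1 38.1|tail -2
```

```text
t 43.7 pos [494.56  38.23 145.93] yaw -0.07 z [ 0.0563 -0.0027 -0.9984] F [ 0.42 -0.65 -0.21] M [ 0.001 -0.006  0.029] w 18.04
units [-0.087 -0.002 -0.086] turn -0.009
```

```bash
python3 -m handwheel '[-0.006,0,0.1,0,-0.013,0,0.22,0,-0.019,0,0.34,0,-0.026,0,0.46,0,-0.03,0,0.54,0]' >/dev/null;python3 s3.py 495.1 38.1|tail -2
```

```text
t 44.2 pos [494.1   38.27 117.88] yaw -0.07 z [ 0.0551 -0.0024 -0.9985] F [ 0.86  0.22 -0.34] M [-0.03   0.035  0.023] w 17.89
units [-0.045  0.001 -0.646] turn -0.009
```

```bash
python3 -m handwheel '[-0.003,0,0.06,0,-0.007,0,0.13,0,-0.011,0,0.2,0,-0.012,0,0.22,0,-0.013,0,0.235,0]' >/dev/null;python3 s3.py 495.1 38.1|tail -2;python3 -m handwheel '[0,0,0.008,0,-0.001,0,0.016,0,-0.001,0,0.02,0]' >/dev/null;python3 s3.py 495.1 38.1|tail -2
```

```text
t 44.7 pos [494.18  38.21 106.11] yaw -0.07 z [ 0.0553 -0.0025 -0.9985] F [ 0.41  0.25 -1.17] M [ 0.032  0.045 -0.029] w 18.17
units [-0.034 -0.    -0.881] turn -0.009
t 45.0 pos [494.8   38.16 105.8 ] yaw -0.08 z [ 0.0567 -0.0025 -0.9984] F [-0.4  -0.3   3.64] M [ 0.048  0.09  -0.013] w 17.61
units [-0.047 -0.001 -0.888] turn -0.01
```

Contact with the base was felt at 3.6 N and at the expected height. Releasing now.

```bash
python3 -m handwheel '[0,0,-0.002,0,0,0,-0.002,0,0,0,-0.002,0,0,0,-0.002,0,0,0,-0.002,0]' 0.4 >/dev/null;python3 s3.py 495.1 38.1|tail -2;python3 -m handwheel '[0.003,0,-0.1,0,0.01,0,-0.4,0,0.03,0,-0.9,0,0.06,0,-1.5,0,0.08,0,-1.8,0]' >/dev/null;python3 s3.py 495.1 38.1|tail -2; python3 -c "
from h import *
im=manip.get_image('side');cv2.imwrite('pics/side20.png',im);t=manip.get_image('top');cv2.imwrite('pics/top20.png',t)
a=cv2.resize(im[130:260,140:320],(720,520),interpolation=cv2.INTER_CUBIC);cv2.imwrite('pics/side20c.png',a)"
```

```text
t 45.5 pos [494.72  38.17 105.8 ] yaw -0.08 z [ 0.0565 -0.0026 -0.9984] F [ 0.87 -0.79  0.91] M [0.028 0.016 0.054] w 50.98
units [-0.045 -0.001 -0.888] turn -0.009
t 46.0 pos [494.9   38.2  199.12] yaw -0.07 z [ 0.0607 -0.0033 -0.9982] F [0.87 0.38 0.37] M [-0.013 -0.012 -0.046] w 51.01
units [-0.166 -0.007  0.974] turn -0.008
```

View pics/side20c.png

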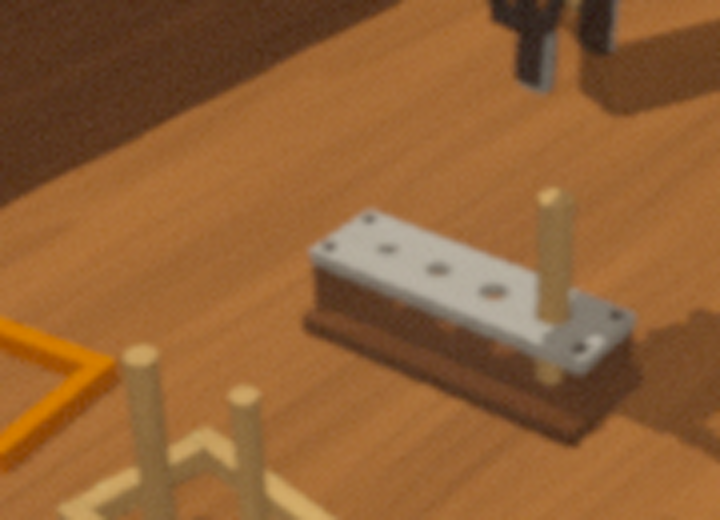

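View pics/side20.png

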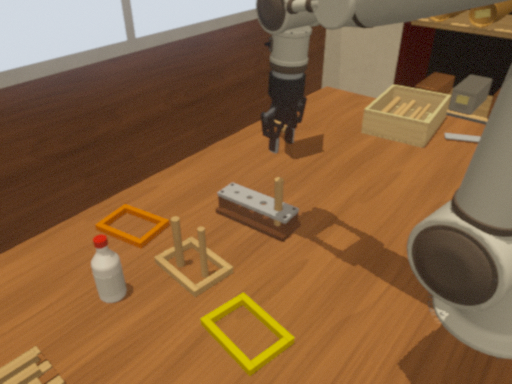

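The side view shows the dowel upright in the largest hole, at (279,195), visible under the plate down to the base. The fingers are clear and the pen dowels, at (178,240) and (203,250), are undisturbed. Handing in.

```bash
python3 -c "
from station import manip
manip.sign_off()"
```

```text
the job is handed in; nothing more can be done
```

The lone dowel is the thickest size, about 21.4 mm. It now stands in the 22 mm hole with its foot on the wooden base, and the job was handed in after about 46 s.

- **Sizing:** It entered the 22 mm hole with only about 0.5 mm of play. The 19 mm hole refused it at every try, including a push that measured 14 N. In the side view the foot was within about 0.1 px of the hole's middle during that push.
- **Force over time:** Across that push I read 11.2, 11.6, 8.8 and 14.0–14.5 N. The dowel pivoted a little in the jaws and the force dipped just below 9 N between two spells. I only have samples, but I believe each spell held above 9 N for long enough.
- **Lowering:** It went through the 22 mm hole with no contact force. I felt the base at 3.6 N at the expected height and released it there.
- **Last checks:** The final side picture shows it upright and free of the gripper, with the two pen dowels and the glue bottle where they were. The mallet was out of that view, and I saved a final top picture but did not view it. The arm never worked near it.

**What went wrong on the way:** I first took the finger reading of 18 mm at face value, but that reading shrinks as the grip tightens. Because of that I searched the 19 mm hole longer than needed and pressed on the 16 mm hole with up to about 13.5 N. I noticed when a harder grip read 16 mm. The dowel was set down on the plate twice to straighten it in the jaws. The largest force I read against the gauge was about 14.5 N.

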